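Unpack a mesh Wi-Fi kit and repack its empty carton

ROBOT

A 6-joint arm with a two-finger parallel gripper is mounted at the origin on the work surface. World frame = base frame: x ahead of the robot, y to its left, z up, the work surface at z = 0. Lengths are in m, angles in rad, forces in N, time in s.
With the tool pointing down it reaches from about 0.325 to 0.85 m from the base axis. Payload 4.4 kg.
Tool frame: the origin (TCP) lies at the very end of the fingers, on their centre line; the grasp point (between the pads) lies bot.grasp_offset behind it (bot.grasp_offset is the distance from the TCP to the grasp point, in m); z points along the fingers, y is the line along which they close (so a half turn about z gives the same grasp; the last joint's range is limited). The gripper opens to 94 mm and grips with 3 to 60 N. Pads are 16 mm wide; open, the fingers measure 119 mm over their backs; the gripper's body (75 mm by 177 mm) begins 78 mm behind the grasp point.
Start: joints at [-1.319, 0.207, 1.542, -0, 1.393, -0.15], TCP at [0.225, -0.529, 0.205] pointing down, gripper open.
Joint ranges: [-2.73, 2.73], [-0.86, 2.22], [0.23, 2.46], [-1.11, 4.25], [0.08, 2.63], [-2.82, 2.82]. Speed limits (rad/s): [2.79, 2.79, 3.14, 3.14, 3.14, 3.14].

INTERFACE

Orientations are given as a 3x3 rotation matrix whose columns are the frame's x, y, z axes.
In Python, from rig import sense, grab_frame, camera_info, job, bot gives the robot as it stands.
- The arm moves only by the tool carry_out, never from a script. Its argument "motion" is a list of rows, each an object with "translation": the shift along the tool's x, y, z scaled (see below), a list of three; "yaw": the turn about the tool's z scaled (see below); "fingers": the opening, from -1 (shut) to 1 (fully open). A call has 1 to 20 rows; each row is the pose to reach, as a shift and turn from the pose commanded when the call began, along the tool's axes at that moment; what a row does not reach only later rows make up. The controller multiplies each number of a shift by 0.2 m and each number of a turn by 45 degrees. A row lasts 1/12 s, in which the tool goes at most 41.7 mm and 7.16 degrees, less where a joint would pass 70% of its speed; a pose out of reach is approached as far as the arm can. A call with a number of a shift or a turn outside -1 to 1 is refused whole. A call with a gripper value outside its range is refused whole. The fingers move at their own pace and stop on an object; the grip force is fixed at half the most. Time passes only in rows, so rows that repeat a pose let the fingers close. It gives the time, the measured TCP pose, the force, the opening and the grip force at its end, in the units of the state.
- sense(): the state, without advancing time (a new reading comes with each control period).
- grab_frame(name): name is "scene" or "top" or "wrist"; returns (picture, depth): 420x560x3 uint8, red, green, blue; 420x560 float32, m along the optical axis (not along the pixel's ray), 0 where there is no reading.
- camera_info(name): a dict with "intrinsics" (3x3 intrinsics, pixels), "rvec" (rotation vector, rad) and "tvec" (3), from world to camera coordinates, as OpenCV has them. Camera axes: x right, y down, z forward; pixel columns grow to the right and rows downward; lengths in m; the calibration is good to about 2 mm. A picture is of the moment at which its call begins: read the wrist's pose just before it. camera_info takes no time and is no camera call; for the wrist camera it gives the pose at the moment of the call.
- job.hand_in(): hands the job in; it is judged then, once.
The state is a dict: "time": time; "joint_pos": joint angles; "joint_velocities": joint speeds; "joint_efforts": joint torques, N m; "tool_pos": TCP position; "ee_rot": TCP orientation; "force": force on the tool from outside, world axes, zero at the start; "torque": the same for the moment, N m; "finger_gap": finger opening in m; "grasp_force": force on a finger pad.
Only numpy, scipy, OpenCV 4.12 (cv2) and the standard library are available. Lean on these libraries where they do the work, as an engineer would, in place of code of your own. Each camera call takes 0.05 s, during which the arm holds its last target. There are 200 camera calls.

TASK

Unpack the Wi-Fi kit in the reverse order of its packing: set the carton's lid on the free table top beside it, stand each round satellite upright on the table squarely in front of a router antenna (one per antenna, its centre about 8 cm from the antenna, on the robot's side), then lift the empty tray out and set it flat on the table beside the carton, and set the oblong hub from under it squarely in front of the speaker, long side parallel to the speaker's face with a gap of about 5 cm. When all is out, lay the empty tray back in the carton and close it with the lid; satellites and hub must end at their places (put one back if it is knocked away). Do not disturb the mug, remote, phone and jar.

Things in the scene. Friction and masses are not known exactly. Their poses are not given: they have to be found in the camera images.
- carton: Open kraft carton (bottom part), does not move. Outside 164 mm along its x by 200 mm along its y by 80 mm high, walls and floor 5 mm, so 154 by 190 mm inside. At both y ends a 12 mm wide ledge inside carries the tray, 55 mm above the table. Origin: centre of its underside.
- lid: Kraft lid, hollow hood open below, 182 (x) by 218 (y) by 68 mm high, about 180 g. Origin: centre of its lower edge. Black handle bar on top, 12 wide (x), 100 long (y), 14 mm tall, centre 95 mm above the origin, to pinch across its width from above. Goes over the carton's outside, 5 mm play each side, 14 mm overlap; seated (as at the start) its origin is 66 mm above the carton's, y axes parallel.
- tray: Grey tray, 146 (x) by 182 mm (y), floor 4 mm, walls 20 mm high, 100 g. Origin: centre of underside. Grip rib in the middle, 12 thick (x), 110 long (y), top 33 mm above the origin, to pinch from above. Satellites stand on its floor on both sides of the rib. Lies on the carton's ledges with 4 mm play each side, origin 55 mm above the carton's, y axes parallel; either way round, like the lid.
- hub: Hub: white flat-topped block, 56 mm (x) by 120 mm (y) by 44 mm high, 200 to 420 g. Origin: centre of its underside. At the start it lies on the carton's floor (5 mm thick) under the tray, near the middle, long side along the carton's y within 0.15 rad.
- router: Black Wi-Fi router, fixed, 130 (x) by 250 mm (y), 35 mm high, with three upright grey antennas along the edge towards the robot, at x = -75 mm and y = -90, 0, +90 mm. Origin: centre of its underside; its -x points towards the robot's side. In front of an antenna means along this -x; a satellite's centre belongs at x = -155 mm, in line with an antenna.
- speaker: Box-shaped wooden speaker, fixed, 100 by 100 mm, 150 mm tall. Origin: centre of its underside; its front (the round drivers) looks along its -x, towards the robot. With a 5 cm gap the hub's centre is 128 mm in front of the speaker's origin, the hub's long side (y) parallel to the speaker's y.
- satellite0: Satellite: white round puck, 56 mm diameter, 52 mm tall, 150 g; there are 1 to 3 of them and the others are absent. Origin: centre of its underside, z up its axis. At the start it stands on the tray floor inside the closed carton, its underside 59 mm above the table.
- antenna0 (a point): Foot of antenna 0 of the router (16 mm diameter, top 190 mm above the table), 5 mm above the table, axes as the router's.
- satellite1: Satellite: white round puck, 56 mm diameter, 52 mm tall, 150 g; there are 1 to 3 of them and the others are absent. Origin: centre of its underside, z up its axis. At the start it stands on the tray floor inside the closed carton, its underside 59 mm above the table.
- antenna1 (a point): Foot of antenna 1 of the router (16 mm diameter, top 190 mm above the table), 5 mm above the table, axes as the router's.
- satellite2: Satellite: white round puck, 56 mm diameter, 52 mm tall, 150 g; there are 1 to 3 of them and the others are absent. Origin: centre of its underside, z up its axis. At the start it stands on the tray floor inside the closed carton, its underside 59 mm above the table.
- antenna2 (a point): Foot of antenna 2 of the router (16 mm diameter, top 190 mm above the table), 5 mm above the table, axes as the router's.
- mug: Bystander: white mug, 76 mm diameter, 90 mm tall, handle at its +y (reaching about 70 mm from the axis). Origin: centre of underside.
- remote: Bystander: black remote control, 46 (x) by 165 (y) by 18 mm, lying. Origin: centre of underside.
- phone: Bystander: phone lying flat, 74 (x) by 150 (y) by 9 mm. Origin: centre of underside.
- jar: Bystander: glass jar, 66 mm diameter, 100 mm tall. Origin: centre of underside.
- coaster: Bystander: cork coaster, fixed, 90 mm diameter, 5 mm thick: nothing should be set down on it. Origin: centre of underside.

How it is judged:
By the outcome, as a careful person would: the job done as asked, in the order asked, and still so for the second after the job is handed in, with the robot touching nothing.
Of satellite0, satellite1, satellite2 only 1 to 3 are there at a start; the rules pass over those that are not, and their reading is None.
At some moment in a run one of satellite0, satellite1, satellite2 may be knocked a few centimetres aside while the robot is not near it.
It also fails if it takes over 210 s, if anything falls off the work surface, if the arm or the gripper's body presses on something with over 40 N, if the wrist force passes 120 N, or if a joint passes its speed limit or range.

## Working session

There is one attempt and no reset: what is moved stays moved. The work goes in short steps, Python scripts to look and compute and a tool call to move; the robot and the scene stay as the last step left them, time stands still between calls to the robot, and variables do not carry over. Pictures are saved under pics/ and viewed, at most 14 in all, crops included, and the job is handed in when it is done.

Besides the shell and the picture viewer there is one more tool, called after "Emit:" as name(argument=value, ...), one argument or row to a line, values as JSON. carry_out: Moves the arm, as the interface text tells. Shifts and turns lie within -1 to 1; 1 stands for 0.2 m of shift or 45 degrees of turn. Its arguments: {"type":"object","properties":{"motion":{"type":"array"}},"required":["motion"]}

```bash
ls; mkdir -p pics; cat > h.py <<'E'
import numpy as np, cv2
from rig import sense, grab_frame, camera_info, job, bot
def snap(n,f):
    ci=camera_info(n); im,d=grab_frame(n)
    cv2.imwrite(f'pics/{f}.png',im[:,:,::-1]); np.savez(f'pics/{f}.npz',d=d,K=ci['intrinsics'],r=ci['rvec'],t=ci['tvec'],im=im)
    return im,d,ci
def load(f):
    z=np.load(f'pics/{f}.npz'); return z['im'],z['d'],dict(intrinsics=z['K'],rvec=z['r'],tvec=z['t'])
def cloud(d,ci):
    K=np.array(ci['intrinsics']);R=cv2.Rodrigues(np.array(ci['rvec'],float))[0];t=np.array(ci['tvec']).ravel()
    v,u=np.mgrid[:d.shape[0],:d.shape[1]]
    P=np.stack([(u-K[0,2])/K[0,0]*d,(v-K[1,2])/K[1,1]*d,d],-1)
    W=(P-t)@R; W[d<=0]=np.nan
    return W
def topmap(W,z0,z1,im=None):
    m=(W[...,2]>z0)&(W[...,2]<z1); return m
def rel(goal):  # goal xyz -> tool-axis shift units from current
    s=sense(); return np.round(np.array(s['ee_rot']).T@(np.array(goal)-np.array(s['tool_pos']))/0.2,4)
E
python3 - <<'E'
from h import *
for n in ('top','scene'):
    im,d,ci=snap(n,n+'0'); W=cloud(d,ci); print(n,ci['tvec'],ci['rvec'],np.nanmin(W[...,:2].reshape(-1,2),0),np.nanmax(W[...,:2].reshape(-1,2),0))
s=sense(); print(s); print(bot.grasp_offset)
E
```

```text
pics
top [0.03727669 0.57522286 1.46898863] [ 2.0831586  -2.14426442  0.19152135] [-0.29729726 -1.49867285] [1.36311306 1.65749684]
scene [-0.15811917 -0.43488281  1.54713431] [ 2.06021267  1.65756499 -0.47557577] [-1.90974135 -1.58385737] [1.35371777 2.40901886]
{'time': 0.1, 'joint_pos': array([-1.31945764e+00,  2.07335687e-01,  1.54278138e+00,  2.37667574e-06,
        1.39350241e+00, -1.50487517e-01]), 'joint_velocities': array([-0.00023059, -0.00056371, -0.00379075,  0.00092122,  0.00083488,
       -0.00113004]), 'joint_efforts': array([-3.68193814e-04, -3.71862602e+01, -2.82292342e+01,  7.00978213e-02,
        3.10947897e-02, -5.60506555e-05]), 'tool_pos': array([ 0.22469866, -0.52849809,  0.2044205 ]), 'ee_rot': array([[ 9.20348541e-01,  3.91098851e-01, -5.01807698e-04],
       [ 3.91099053e-01, -9.20346497e-01,  1.96372700e-03],
       [ 3.06174417e-04, -2.00356980e-03, -9.99997946e-01]]), 'force': array([-0.75344916, -0.30142665, -0.05110435]), 'torque': array([ 0.02582529, -0.00081669,  0.07325783]), 'grasp_force': 0.0, 'finger_gap': 0.09413556024951115}
0.0188
```

View pics/top0.png

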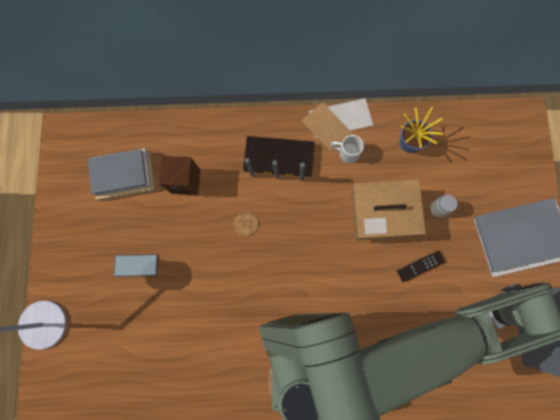

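View pics/scene0.png

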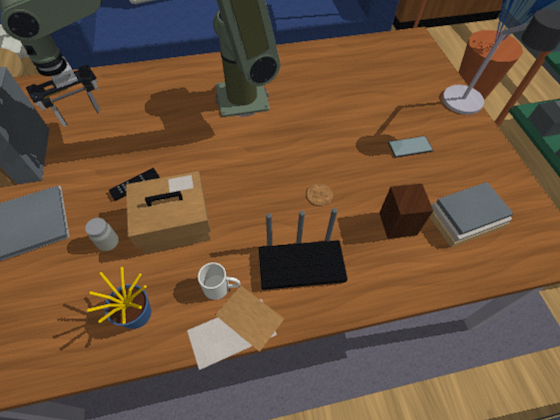

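The top view shows the carton with its lid at (390,209), the router at (279,156) with antennas at (250,168), (276,170) and (302,172), the speaker at (180,175) and the coaster at (246,224). The mug is at (350,150), the jar at (444,206), the remote at (421,266) and the phone at (136,265). The scene view agrees.

```bash
cat >> h.py <<'E'
def fit(W,px,z0,z1,f=None,r=70):
    """largest blob with z in range near pixel px -> minAreaRect in world"""
    m=((W[...,2]>z0)&(W[...,2]<z1)).astype(np.uint8)
    n,l,st,c=cv2.connectedComponentsWithStats(m)
    best=None
    for i in range(1,n):
        if st[i,4]<8: continue
        v,u=np.where(l==i); dd=np.hypot(v-px[1],u-px[0]).min()
        if dd<r and (best is None or st[i,4]>st[best,4]): best=i
    if best is None: return None
    P=W[l==best]; rc=cv2.minAreaRect(P[:,:2].astype(np.float32)*1000)
    return np.round(rc[0],1),np.round(rc[1],1),round(rc[2],2),len(P),round(float(np.median(P[:,2])),4)
E
python3 - <<'E'
from h import *
im,d,ci=load('top0'); W=cloud(d,ci)
im,d2,ci2=load('scene0'); V=cloud(d2,ci2)
T=W[300:310,60:80]; print('table z',np.nanmedian(W[230:250,150:200,2]),np.nanmedian(V[100:140,300:350,2]))
for nm,p,q,z0,z1,r in [('lidtop',(390,209),(165,210),.12,.145,20),('handle',(390,207),(165,198),.150,.18,15),('router',(279,156),(303,265),.025,.045,15),
 ('speaker',(178,170),(405,200),.14,.16,15),('ant0',(302,172),(270,230),.06,.2,10),('ant1',(276,170),(301,230),.06,.2,10),('ant2',(250,168),(332,230),.06,.2,10),
 ('mug',(350,150),(212,278),.05,.1,15),('jar',(444,206),(100,235),.05,.11,15),('remote',(421,266),(133,184),.009,.024,10),('phone',(136,265),(410,147),.005,.015,10),('coaster',(246,224),(319,194),.003,.009,10),
 ('tabR',(530,240),(30,220),.01,.1,20),('pot',(418,135),(128,305),.03,.12,15),('books',(118,172),(475,212),.01,.1,15)]:
    print(nm,fit(W,p,z0,z1,r=r),'|',fit(V,q,z0,z1,r=r))
E
```

```text
table z -0.00023564836961619863 -0.001099114105389465
lidtop (array([ 543.8, -306.2]), array([183.5, 222.1]), 1.79, 3543, 0.1332) | (array([ 546.2, -307.9]), array([187.3, 219. ]), 1.67, 3914, 0.1339)
handle (array([ 543.7, -305.3]), array([ 13.8, 101. ]), 1.39, 136, 0.166) | (array([ 547.3, -307.4]), array([16.3, 99.9]), 2.84, 218, 0.1666)
router (array([768.6,  54.5]), array([249.9, 134.2]), 83.53, 2166, 0.0329) | (array([768. ,  52.8]), array([250.6, 141.6]), 83.07, 3500, 0.0331)
speaker (array([690.4, 396.4]), array([101.3, 101.8]), 84.87, 885, 0.1489) | (array([694.2, 393.8]), array([101.2, 102. ]), 84.48, 1027, 0.1486)
ant0 (array([683.1, -26. ]), array([13.4, 14.3]), 11.55, 66, 0.1529) | (array([689.4, -29.5]), array([14.1, 16.1]), 82.95, 138, 0.142)
ant1 (array([693.2,  62.9]), array([14.4, 13.5]), 41.38, 66, 0.1466) | (array([698.9,  60.1]), array([14.6, 16.3]), 85.82, 144, 0.1389)
ant2 (array([704.3, 151.8]), array([14.5, 14.6]), 0.38, 69, 0.1505) | (array([711.1, 149. ]), array([15.6, 13.6]), 61.22, 145, 0.1402)
mug (array([ 775.9, -191.7]), array([ 75.4, 100.8]), 14.12, 2
[... 382 characters left out ...]
([390.5, 568.9]), array([157.9,  83.2]), 85.56, 770, 0.0095) | (array([395.9, 565.1]), array([151.1,  76.5]), 88.63, 562, 0.0082)
coaster (array([526.3, 177.7]), array([92.1, 93.4]), 2.14, 300, 0.0055) | (array([530.6, 177.5]), array([86.6, 86.5]), 7.25, 323, 0.0048)
tabR (array([ 450.8, -796.5]), array([214.8, 302.1]), 11.46, 4734, 0.0307) | (array([ 444.6, -746.2]), array([217.1, 193.8]), 10.9, 3583, 0.0324)
pot (array([ 811.2, -431. ]), array([107.1, 106.2]), 34.03, 638, 0.0807) | (array([ 814.5, -433.4]), array([108.9, 106.2]), 38.83, 1197, 0.0813)
books (array([723.2, 632.6]), array([170.1, 236.1]), 8.23, 2719, 0.0726) | (array([723.2, 617.5]), array([148.2, 214.1]), 7.91, 3247, 0.0719)
```

The fits agree on these positions (mm):

| Item | Position | Yaw | Note |
|---|---|---|---|
| Carton | (545, -307) | 1.8° | |
| Router | (768.5, 54) | -6.7° | |
| Speaker | (692, 395) | -5.3° | |

I'll move above the lid handle next and look with the wrist camera.

Emit:
carry_out(
  motion=[
    {"translation": [0.2, -0.05, -0.2], "yaw": -0.15, "fingers": 1},
    {"translation": [0.4, -0.1, -0.4], "yaw": -0.3, "fingers": 1},
    {"translation": [0.6, -0.15, -0.5], "yaw": -0.45, "fingers": 1},
    {"translation": [0.8, -0.2, -0.5], "yaw": -0.6, "fingers": 1},
    {"translation": [0.95, -0.2, -0.5], "yaw": -0.75, "fingers": 1},
    {"translation": [0.95, -0.2, -0.5], "yaw": -0.9, "fingers": 1},
    {"translation": [0.95, -0.2, -0.5], "yaw": -1, "fingers": 1},
    {"translation": [0.95, -0.2, -0.5], "yaw": -1, "fingers": 1},
  ],
)

```text
time: 0.77
tool_pos: [0.3852, -0.4169, 0.3053]
ee_rot: [[0.37, 0.929, -0.0], [0.929, -0.37, 0.0], [0.0, -0.0, -1.0]]
force: [-1.0, 0.1, -0.3]
finger_gap: 0.0943
grasp_force: 0.0
```

Emit:
carry_out(
  motion=[
    {"translation": [0.2, 0.13, 0], "yaw": -0.13, "fingers": 1},
    {"translation": [0.4, 0.26, 0], "yaw": -0.26, "fingers": 1},
    {"translation": [0.6, 0.4, 0], "yaw": -0.4, "fingers": 1},
    {"translation": [0.81, 0.535, 0], "yaw": -0.53, "fingers": 1},
    {"translation": [0.81, 0.535, 0], "yaw": -0.53, "fingers": 1},
    {"translation": [0.81, 0.535, 0], "yaw": -0.53, "fingers": 1},
    {"translation": [0.81, 0.535, 0], "yaw": -0.53, "fingers": 1},
  ],
)

```text
time: 1.35
tool_pos: [0.544, -0.3073, 0.3043]
ee_rot: [[-0.033, 0.999, -0.002], [0.999, 0.033, 0.001], [0.001, -0.002, -1.0]]
force: [-1.1, -0.1, -0.7]
finger_gap: 0.0939
grasp_force: 0.0
```

```bash
cat >> h.py <<'E'
def st():
    s=sense(); R=np.array(s['ee_rot']); print('t',round(s['time'],2),'tcp',np.round(s['tool_pos'],4),'hdg',round(np.degrees(np.arctan2(R[1,1],R[0,1])),2),'gap',round(s['finger_gap'],4),'gf',round(float(s['grasp_force']),1),'F',np.round(s['force'],1),'j6',round(s['joint_pos'][5],2))
def plan(x,y,z,h):
    """shift units & yaw units from here to world x,y,z(mm), tool-y heading h(deg)"""
    s=sense(); R=np.array(s['ee_rot']); hd=np.degrees(np.arctan2(R[1,1],R[0,1]))
    dy=-((h-hd+180)%360-180)
    return rel(np.array([x,y,z])/1000),'yaw',round(dy/45,4)
E
python3 - <<'E'
from h import *
st(); im,d,ci=snap('wrist','w1'); W=cloud(d,ci)
print('cam pos',-cv2.Rodrigues(ci['rvec'])[0].T@np.ravel(ci['tvec']))
print(fit(W,(280,210),.12,.145,r=200),fit(W,(280,210),.15,.18,r=200))
print(plan(545.5,-306.5,250,1.8))
E
```

```text
t 1.35 tcp [ 0.544  -0.3073  0.3043] hdg 1.87 gap 0.0939 gf 0.0 F [-1.1 -0.1 -0.7] j6 -0.68
cam pos [ 0.54266944 -0.23596384  0.48484423]
(array([ 545.9, -305.7]), array([183. , 218.3]), 1.77, 31955, 0.1352) (array([ 546.1, -305. ]), array([11.1, 99. ]), 1.77, 1158, 0.169)
(array([0.0083, 0.012 , 0.2727]), 'yaw', np.float64(-0.0004))
```

View pics/w1.png

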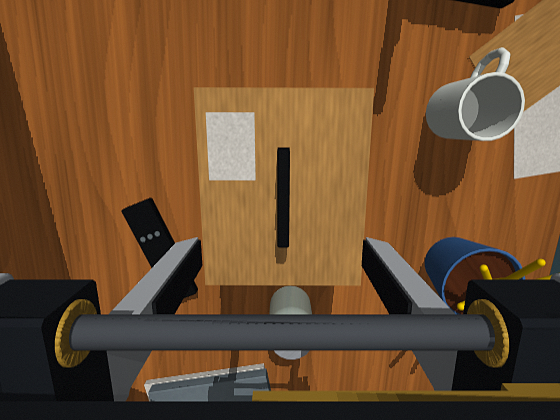

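The wrist view shows the lid at about (285,185) with the handle running from (283,148) to (283,247). Its fit gives lid (546, -305.5), yaw 1.77°, at exactly the stated size. Grasping the handle now.

Emit:
carry_out(
  motion=[
    {"translation": [0.01, 0.01, 0.2], "yaw": 0, "fingers": 1},
    {"translation": [0.01, 0.01, 0.4], "yaw": 0, "fingers": 1},
    {"translation": [0.01, 0.01, 0.55], "yaw": 0, "fingers": 0.5},
    {"translation": [0.01, 0.01, 0.65], "yaw": 0, "fingers": 0},
    {"translation": [0.01, 0.01, 0.73], "yaw": 0, "fingers": 0},
    {"translation": [0.01, 0.01, 0.78], "yaw": 0, "fingers": 0},
    {"translation": [0.01, 0.01, 0.805], "yaw": 0, "fingers": 0},
    {"translation": [0.01, 0.01, 0.805], "yaw": 0, "fingers": 0},
    {"translation": [0.01, 0.01, 0.805], "yaw": 0, "fingers": -1},
    {"translation": [0.01, 0.01, 0.805], "yaw": 0, "fingers": -1},
    {"translation": [0.01, 0.01, 0.805], "yaw": 0, "fingers": -1},
    {"translation": [0.01, 0.01, 0.805], "yaw": 0, "fingers": -1},
    {"translation": [0.01, 0.01, 0.805], "yaw": 0, "fingers": -1},
    {"translation": [0.01, 0.01, 0.805], "yaw": 0, "fingers": -1},
  ],
)

```text
time: 2.57
tool_pos: [0.5461, -0.3059, 0.1449]
ee_rot: [[-0.033, 0.999, 0.001], [0.999, 0.033, -0.001], [-0.001, 0.001, -1.0]]
force: [0.0, -0.4, 0.7]
finger_gap: 0.0173
grasp_force: 0.0
```

Emit:
carry_out(
  motion=[
    {"translation": [0, 0, -0.02], "yaw": 0, "fingers": -1},
    {"translation": [0, 0, -0.06], "yaw": 0, "fingers": -1},
    {"translation": [0, 0, -0.12], "yaw": 0, "fingers": -1},
    {"translation": [0, 0, -0.2], "yaw": 0, "fingers": -1},
    {"translation": [0, 0, -0.3], "yaw": 0, "fingers": -1},
    {"translation": [0, 0, -0.4], "yaw": 0, "fingers": -1},
    {"translation": [0, 0, -0.5], "yaw": 0, "fingers": -1},
    {"translation": [0, 0, -0.5], "yaw": 0, "fingers": -1},
  ],
)

```text
time: 3.23
tool_pos: [0.5485, -0.3077, 0.2512]
ee_rot: [[-0.033, 0.999, 0.009], [0.999, 0.033, -0.007], [-0.007, 0.008, -1.0]]
force: [0.9, 0.3, -0.2]
finger_gap: 0.0116
grasp_force: 30.0
```

```bash
python3 - <<'E'
from h import *
st(); print(plan(430,-8,250,1.8))
E
```

```text
t 3.23 tcp [ 0.5485 -0.3077  0.2512] hdg 1.88 gap 0.0116 gf 30.0 F [ 0.9  0.3 -0.2] j6 -0.68
(array([ 1.517 , -0.5429, -0.0092]), 'yaw', np.float64(0.0018))
```

```bash
python3 - <<'E'
from h import *
st(); im,d,ci=snap('top','t2'); W=cloud(d,ci)
c=im[130:290,300:480]; cv2.imwrite('pics/t2c.png',cv2.resize(c,None,fx=3,fy=3)[:,:,::-1])
im,d,ci=snap('wrist','w2'); W=cloud(d,ci)
for z in [(.12,.15),(.16,.2),(.2,.26)]: print(z,fit(W,(280,210),*z,r=250))
E
```

```text
t 3.23 tcp [ 0.5485 -0.3077  0.2512] hdg 1.88 gap 0.0116 gf 30.0 F [ 0.9  0.3 -0.2] j6 -0.68
(0.12, 0.15) (array([ 783.5, -396.6]), array([ 7.4, 42.2]), 40.94, 159, 0.1415)
(0.16, 0.2) None
(0.2, 0.26) (array([ 547.2, -276.6]), array([183.1, 156.1]), 1.76, 65221, 0.2366)
```

View pics/w2.png

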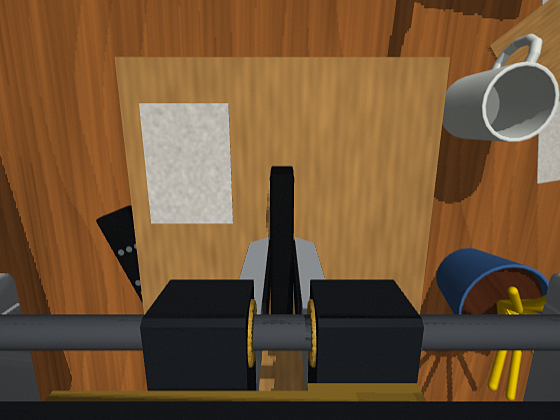

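The lid is up: it fills (115–450, 57–300) in the wrist view, top at z = 0.235, held square. Carrying it to (430, -8).

Emit:
carry_out(
  motion=[
    {"translation": [0.05, -0.02, 0], "yaw": 0, "fingers": -1},
    {"translation": [0.13, -0.05, 0], "yaw": 0, "fingers": -1},
    {"translation": [0.25, -0.09, 0], "yaw": 0, "fingers": -1},
    {"translation": [0.38, -0.14, 0], "yaw": 0, "fingers": -1},
    {"translation": [0.51, -0.18, 0], "yaw": 0, "fingers": -1},
    {"translation": [0.64, -0.23, 0], "yaw": 0, "fingers": -1},
    {"translation": [0.76, -0.27, 0], "yaw": 0, "fingers": -1},
  ],
)

```text
time: 3.92
tool_pos: [0.4844, -0.153, 0.2421]
ee_rot: [[-0.033, 0.999, -0.004], [0.999, 0.033, 0.003], [0.003, -0.004, -1.0]]
force: [0.6, 0.6, -1.6]
finger_gap: 0.0117
grasp_force: 30.0
```

Emit:
carry_out(
  motion=[
    {"translation": [0.13, -0.05, 0], "yaw": 0, "fingers": -1},
    {"translation": [0.26, -0.1, 0], "yaw": 0, "fingers": -1},
    {"translation": [0.39, -0.14, 0], "yaw": 0, "fingers": -1},
    {"translation": [0.52, -0.19, 0.05], "yaw": 0, "fingers": -1},
    {"translation": [0.65, -0.24, 0.12], "yaw": 0, "fingers": -1},
    {"translation": [0.72, -0.27, 0.2], "yaw": 0, "fingers": -1},
    {"translation": [0.757, -0.273, 0.3], "yaw": 0, "fingers": -1},
    {"translation": [0.757, -0.273, 0.4], "yaw": 0, "fingers": -1},
    {"translation": [0.757, -0.273, 0.5], "yaw": 0, "fingers": -1},
    {"translation": [0.757, -0.273, 0.6], "yaw": 0, "fingers": -1},
    {"translation": [0.757, -0.273, 0.68], "yaw": 0, "fingers": -1},
    {"translation": [0.757, -0.273, 0.74], "yaw": 0, "fingers": -1},
    {"translation": [0.757, -0.273, 0.77], "yaw": 0, "fingers": -1},
    {"translation": [0.757, -0.273, 0.79], "yaw": 0, "fingers": -1},
    {"translation": [0.757, -0.273, 0.79], "yaw": 0, "fingers": -1},
  ],
)

```text
time: 5.17
tool_pos: [0.4259, -0.0057, 0.0852]
ee_rot: [[-0.033, 0.999, -0.003], [0.999, 0.033, 0.001], [0.001, -0.003, -1.0]]
force: [-0.3, -0.6, -2.4]
finger_gap: 0.0115
grasp_force: 30.0
```

```bash
python3 - <<'E'
from h import *
st(); im,d,ci=snap('wrist','w3'); W=cloud(d,ci)
print(fit(W,(280,210),.04,.12,r=250))
print('tab',np.nanmedian(W[60:200,5:40,2]))
E
```

```text
t 5.17 tcp [ 0.4259 -0.0057  0.0852] hdg 1.88 gap 0.0115 gf 30.0 F [-0.3 -0.6 -2.4] j6 -0.25
(array([425.4,  24.5]), array([183.4, 156.9]), 1.85, 69457, 0.0736)
tab 0.0013183805438287547
```

Emit:
carry_out(
  motion=[
    {"translation": [0, 0, 0.01], "yaw": 0, "fingers": -1},
    {"translation": [0, 0, 0.02], "yaw": 0, "fingers": -1},
    {"translation": [0, 0, 0.025], "yaw": 0, "fingers": -1},
    {"translation": [0, 0, 0.025], "yaw": 0, "fingers": -1},
    {"translation": [0, 0, 0.025], "yaw": 0, "fingers": 0},
    {"translation": [0, 0, 0.025], "yaw": 0, "fingers": 0},
    {"translation": [0, 0, 0.025], "yaw": 0, "fingers": 0},
    {"translation": [0, 0, 0.025], "yaw": 0, "fingers": 0},
    {"translation": [0, 0, -0.1], "yaw": 0, "fingers": 0},
    {"translation": [0, 0, -0.25], "yaw": 0, "fingers": 0.3},
    {"translation": [0, 0, -0.45], "yaw": 0, "fingers": 0.5},
    {"translation": [0, 0, -0.65], "yaw": 0, "fingers": 0.5},
    {"translation": [0, 0, -0.85], "yaw": 0, "fingers": 0.5},
    {"translation": [0, 0, -0.9], "yaw": 0, "fingers": 0.5},
  ],
)

```text
time: 6.38
tool_pos: [0.4312, -0.0069, 0.274]
ee_rot: [[-0.033, 0.999, 0.013], [0.999, 0.033, -0.003], [-0.003, 0.013, -1.0]]
force: [0.4, -1.4, 0.2]
finger_gap: 0.0701
grasp_force: 0.0
```

Emit:
carry_out(
  motion=[
    {"translation": [-0.12, 0.05, -0.05], "yaw": -0.15, "fingers": 0.5},
    {"translation": [-0.25, 0.1, -0.1], "yaw": -0.3, "fingers": 0.5},
    {"translation": [-0.4, 0.15, -0.15], "yaw": -0.45, "fingers": 0.5},
    {"translation": [-0.55, 0.2, -0.2], "yaw": -0.6, "fingers": 0.5},
    {"translation": [-0.7, 0.28, -0.25], "yaw": -0.75, "fingers": 0.5},
    {"translation": [-0.745, 0.3, -0.3], "yaw": -0.9, "fingers": 0.5},
    {"translation": [-0.745, 0.3, -0.3], "yaw": -1, "fingers": 0.5},
    {"translation": [-0.745, 0.3, -0.3], "yaw": -1, "fingers": 0.5},
  ],
)

```text
time: 7.05
tool_pos: [0.4927, -0.1542, 0.3263]
ee_rot: [[-0.73, 0.684, 0.0], [0.684, 0.73, 0.0], [-0.0, 0.0, -1.0]]
force: [0.6, 0.1, -1.5]
finger_gap: 0.0702
grasp_force: 0.0
```

Emit:
carry_out(
  motion=[
    {"translation": [-0.15, -0.07, 0], "yaw": -0.15, "fingers": 0.5},
    {"translation": [-0.3, -0.14, 0], "yaw": -0.3, "fingers": 0.5},
    {"translation": [-0.45, -0.21, 0], "yaw": -0.45, "fingers": 0.5},
    {"translation": [-0.6, -0.28, 0], "yaw": -0.6, "fingers": 0.5},
    {"translation": [-0.72, -0.33, 0], "yaw": -0.75, "fingers": 0.5},
    {"translation": [-0.72, -0.33, 0], "yaw": -0.9, "fingers": 0.5},
    {"translation": [-0.72, -0.33, 0], "yaw": -1, "fingers": 0.5},
    {"translation": [-0.72, -0.33, 0], "yaw": -1, "fingers": 0.5},
    {"translation": [-0.72, -0.33, 0], "yaw": -1, "fingers": 0.5},
  ],
)

```text
time: 7.8
tool_pos: [0.552, -0.2991, 0.3256]
ee_rot: [[-1.0, -0.03, -0.001], [-0.03, 1.0, 0.001], [0.001, 0.001, -1.0]]
force: [-0.1, 0.7, 0.2]
finger_gap: 0.0705
grasp_force: 0.0
```

```bash
python3 - <<'E'
from h import *
st(); im,d,ci=snap('wrist','w4'); W=cloud(d,ci)
m=((W[...,2]>.105)&(W[...,2]<.118)).astype(np.uint8)
n,l,s,c=cv2.connectedComponentsWithStats(m)
for i in range(1,n):
    if s[i,4]>150:
        P=W[l==i]; print(s[i,4],np.round(cv2.minEnclosingCircle(P[:,:2].astype(np.float32)*1000),1) if 0 else cv2.minEnclosingCircle(P[:,:2].astype(np.float32)*1000), np.median(P[:,2]))
im,d,ci=snap('top','t4'); W=cloud(d,ci); print('lid',fit(W,(300,270),.055,.08,r=40),fit(W,(300,270),.09,.11,r=40),'cart',fit(W,(390,209),.07,.085,r=40))
E
```

```text
t 7.8 tcp [ 0.552  -0.2991  0.3256] hdg 91.7 gap 0.0705 gf 0.0 F [-0.1  0.7  0.2] j6 -2.23
1717 ((508.9512634277344, -351.0151062011719), 27.955568313598633) 0.11201527795767968
1504 ((581.5122680664062, -306.5353698730469), 27.817459106445312) 0.11197188484116541
lid (array([425.8,  -6.5]), array([182.9, 218.3]), 1.87, 3333, 0.0676) (array([425.6,  -6.2]), array([12.5, 96.7]), 1.81, 113, 0.1009) cart (array([ 555.8, -246.2]), array([134.7,  84.1]), 1.65, 188, 0.0764)
```

View pics/w4.png

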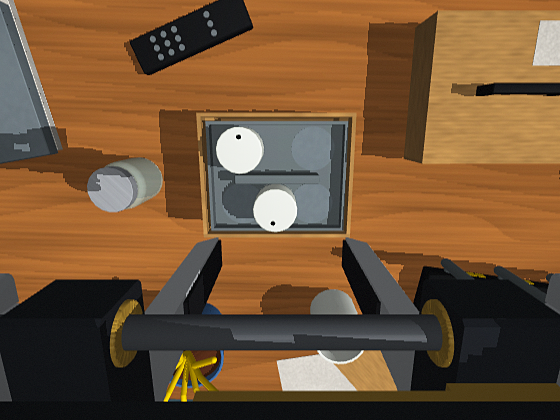

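Two satellites are present: A at pixel (240,149), world (509, -351), and B at (275,208), world (581.5, -306.5). Both are 56 mm across with tops at 0.111, and no third is visible. The lid stands at (426, -6). Picking A.

```bash
python3 - <<'E'
from h import *
st(); print(plan(509,-351,83,91.7)); print(plan(581.5,-306.5,83,91.7))
th=np.radians(-6.7); R=np.array([[np.cos(th),-np.sin(th)],[np.sin(th),np.cos(th)]])
for y in (-90,0,90): print(y,R@[-155,y]+[769,54])
E
```

```text
t 7.9 tcp [ 0.5521 -0.299   0.3262] hdg 91.78 gap 0.0703 gf 0.0 F [-0.4  1.1 -0.3] j6 -2.24
(array([ 0.2231, -0.2534,  1.216 ]), 'yaw', np.float64(0.0017))
(array([-0.1461, -0.0423,  1.216 ]), 'yaw', np.float64(0.0017))
-90 [604.55818298 -17.30139421]
0 [615.05854932  72.08396425]
90 [625.55891566 161.46932271]
```

Emit:
carry_out(
  motion=[
    {"translation": [0.08, -0.09, 0.1], "yaw": 0, "fingers": 0.5},
    {"translation": [0.16, -0.18, 0.25], "yaw": 0, "fingers": 0.5},
    {"translation": [0.22, -0.253, 0.42], "yaw": 0, "fingers": 0.5},
    {"translation": [0.223, -0.253, 0.6], "yaw": 0, "fingers": 0.5},
    {"translation": [0.223, -0.253, 0.75], "yaw": 0, "fingers": 0.5},
    {"translation": [0.223, -0.253, 0.8], "yaw": 0, "fingers": 0.5},
    {"translation": [0.223, -0.253, 0.8], "yaw": 0, "fingers": 0.5},
    {"translation": [0.223, -0.253, 0.8], "yaw": 0, "fingers": 0.5},
  ],
)

```text
time: 8.57
tool_pos: [0.5098, -0.3517, 0.1674]
ee_rot: [[-0.999, -0.033, 0.001], [-0.033, 0.999, -0.001], [-0.001, -0.001, -1.0]]
force: [-1.1, -0.4, 0.8]
finger_gap: 0.0703
grasp_force: 0.0
```

Emit:
carry_out(
  motion=[
    {"translation": [0, 0, 0.1], "yaw": 0, "fingers": 0.5},
    {"translation": [0, 0, 0.2], "yaw": 0, "fingers": 0.5},
    {"translation": [0, 0, 0.3], "yaw": 0, "fingers": 0.5},
    {"translation": [0, 0, 0.38], "yaw": 0, "fingers": 0.5},
    {"translation": [0, 0, 0.416], "yaw": 0, "fingers": 0.5},
    {"translation": [0, 0, 0.416], "yaw": 0, "fingers": 0.5},
    {"translation": [0, 0, 0.416], "yaw": 0, "fingers": -1},
    {"translation": [0, 0, 0.416], "yaw": 0, "fingers": -1},
    {"translation": [0, 0, 0.416], "yaw": 0, "fingers": -1},
    {"translation": [0, 0, 0.416], "yaw": 0, "fingers": -1},
    {"translation": [0, 0, 0.416], "yaw": 0, "fingers": -1},
    {"translation": [0, 0, 0.416], "yaw": 0, "fingers": -1},
  ],
)

```text
time: 9.57
tool_pos: [0.5107, -0.3526, 0.0856]
ee_rot: [[-0.999, -0.033, 0.003], [-0.033, 0.999, -0.002], [-0.003, -0.002, -1.0]]
force: [-0.1, 1.7, 5.9]
finger_gap: 0.0555
grasp_force: 30.0
```

Emit:
carry_out(
  motion=[
    {"translation": [0, 0, -0.05], "yaw": 0, "fingers": -1},
    {"translation": [0, 0, -0.15], "yaw": 0, "fingers": -1},
    {"translation": [0, 0, -0.3], "yaw": 0, "fingers": -1},
    {"translation": [0, 0, -0.45], "yaw": 0, "fingers": -1},
    {"translation": [0, 0, -0.6], "yaw": 0, "fingers": -1},
    {"translation": [0, 0, -0.7], "yaw": 0, "fingers": -1},
    {"translation": [0, 0, -0.75], "yaw": 0, "fingers": -1},
    {"translation": [0, 0, -0.75], "yaw": 0, "fingers": -1},
  ],
)

```text
time: 10.23
tool_pos: [0.5104, -0.353, 0.2367]
ee_rot: [[-0.999, -0.033, 0.004], [-0.033, 0.999, -0.004], [-0.004, -0.004, -1.0]]
force: [0.4, -0.1, -1.9]
finger_gap: 0.0558
grasp_force: 30.0
```

```bash
python3 - <<'E'
from h import *
st(); print(plan(604.5,-17.3,233,83.3)); im,d,ci=snap('wrist','w5');W=cloud(d,ci);print(fit(W,(280,300),.2,.28,r=150))
E
```

```text
t 10.23 tcp [ 0.5104 -0.353   0.2367] hdg 91.87 gap 0.0558 gf 30.0 F [ 0.4 -0.1 -1.9] j6 -2.35
(array([-0.5246,  1.6622,  0.0135]), 'yaw', np.float64(0.1904))
(array([ 504.6, -353.8]), array([61.8, 59.9]), 49.49, 11791, 0.2631)
```

Emit:
carry_out(
  motion=[
    {"translation": [-0.02, 0.06, 0], "yaw": 0, "fingers": -1},
    {"translation": [-0.06, 0.18, 0], "yaw": 0, "fingers": -1},
    {"translation": [-0.1, 0.32, 0], "yaw": 0, "fingers": -1},
    {"translation": [-0.15, 0.46, 0], "yaw": 0, "fingers": -1},
    {"translation": [-0.19, 0.6, 0], "yaw": 0, "fingers": -1},
    {"translation": [-0.23, 0.74, 0], "yaw": 0, "fingers": -1},
    {"translation": [-0.26, 0.83, 0], "yaw": 0, "fingers": -1},
  ],
)

```text
time: 10.87
tool_pos: [0.5547, -0.1797, 0.2301]
ee_rot: [[-0.999, -0.035, -0.005], [-0.035, 0.999, 0.004], [0.005, 0.004, -1.0]]
force: [0.8, -0.2, -1.2]
finger_gap: 0.0552
grasp_force: 30.0
```

Emit:
carry_out(
  motion=[
    {"translation": [-0.04, 0.13, 0], "yaw": 0.02, "fingers": -1},
    {"translation": [-0.08, 0.27, 0], "yaw": 0.05, "fingers": -1},
    {"translation": [-0.13, 0.41, 0], "yaw": 0.08, "fingers": -1},
    {"translation": [-0.17, 0.55, 0], "yaw": 0.12, "fingers": -1},
    {"translation": [-0.22, 0.69, 0], "yaw": 0.16, "fingers": -1},
    {"translation": [-0.25, 0.79, 0.1], "yaw": 0.19, "fingers": -1},
    {"translation": [-0.265, 0.832, 0.25], "yaw": 0.19, "fingers": -1},
    {"translation": [-0.265, 0.832, 0.4], "yaw": 0.19, "fingers": -1},
    {"translation": [-0.265, 0.832, 0.55], "yaw": 0.19, "fingers": -1},
    {"translation": [-0.265, 0.832, 0.7], "yaw": 0.19, "fingers": -1},
    {"translation": [-0.265, 0.832, 0.8], "yaw": 0.19, "fingers": -1},
    {"translation": [-0.265, 0.832, 0.83], "yaw": 0.19, "fingers": -1},
    {"translation": [-0.265, 0.832, 0.83], "yaw": 0.19, "fingers": -1},
    {"translation": [-0.265, 0.832, 0.83], "yaw": 0.19, "fingers": -1},
  ],
)

```text
time: 12.03
tool_pos: [0.6028, -0.0156, 0.0667]
ee_rot: [[-0.993, 0.116, -0.002], [0.116, 0.993, 0.0], [0.002, 0.0, -1.0]]
force: [-0.3, -0.0, -0.5]
finger_gap: 0.0559
grasp_force: 30.0
```

```bash
python3 - <<'E'
from h import *
st(); print(plan(604.5,-17.3,27.5,83.3))
E
```

```text
t 12.03 tcp [ 0.6028 -0.0156  0.0667] hdg 83.34 gap 0.0559 gf 30.0 F [-0.3 -0.  -0.5] j6 -1.62
(array([-0.0097, -0.0076,  0.1958]), 'yaw', np.float64(0.0008))
```

Emit:
carry_out(
  motion=[
    {"translation": [-0.01, -0.008, 0.06], "yaw": 0, "fingers": -1},
    {"translation": [-0.01, -0.008, 0.11], "yaw": 0, "fingers": -1},
    {"translation": [-0.01, -0.008, 0.15], "yaw": 0, "fingers": -1},
    {"translation": [-0.01, -0.008, 0.18], "yaw": 0, "fingers": -1},
    {"translation": [-0.01, -0.008, 0.196], "yaw": 0, "fingers": -1},
    {"translation": [-0.01, -0.008, 0.2], "yaw": 0, "fingers": -1},
    {"translation": [-0.01, -0.008, 0.2], "yaw": 0, "fingers": -1},
    {"translation": [-0.01, -0.008, 0.2], "yaw": 0, "fingers": 0.45},
    {"translation": [-0.01, -0.008, 0.2], "yaw": 0, "fingers": 0.45},
    {"translation": [-0.01, -0.008, 0.2], "yaw": 0, "fingers": 0.45},
    {"translation": [-0.01, -0.008, 0.2], "yaw": 0, "fingers": 0.45},
    {"translation": [-0.01, -0.008, 0.1], "yaw": 0, "fingers": 0.45},
    {"translation": [-0.01, -0.008, -0.05], "yaw": 0, "fingers": 0.45},
    {"translation": [-0.01, -0.008, -0.2], "yaw": 0, "fingers": 0.45},
    {"translation": [-0.01, -0.008, -0.4], "yaw": 0, "fingers": 0.45},
    {"translation": [-0.01, -0.008, -0.6], "yaw": 0, "fingers": 0.45},
    {"translation": [-0.01, -0.008, -0.75], "yaw": 0, "fingers": 0.45},
    {"translation": [-0.01, -0.008, -0.75], "yaw": 0, "fingers": 0.45},
  ],
)

```text
time: 13.53
tool_pos: [0.6103, -0.0187, 0.2269]
ee_rot: [[-0.993, 0.116, 0.016], [0.116, 0.993, -0.003], [-0.016, -0.001, -1.0]]
force: [0.4, 0.1, 0.8]
finger_gap: 0.0682
grasp_force: 0.0
```

```bash
python3 - <<'E'
from h import *
st(); print(plan(581.5,-306.5,217,91.8)); im,d,ci=snap('wrist','w6');W=cloud(d,ci);print(fit(W,(280,250),.045,.06,r=100))
E
```

```text
t 13.53 tcp [ 0.6103 -0.0187  0.2269] hdg 83.33 gap 0.0682 gf 0.0 F [0.4 0.1 0.8] j6 -1.63
(array([-0.0234, -1.4458,  0.0512]), 'yaw', np.float64(-0.1882))
(array([603.4, -17.2]), array([54.8, 54.7]), 21.52, 1960, 0.053)
```

A stands at (603.4, -17.2), within about 1 mm of its goal. Next is B.

Emit:
carry_out(
  motion=[
    {"translation": [-0.003, -0.1, 0], "yaw": 0, "fingers": 0.5},
    {"translation": [-0.006, -0.25, 0], "yaw": 0, "fingers": 0.5},
    {"translation": [-0.01, -0.42, 0], "yaw": 0, "fingers": 0.5},
    {"translation": [-0.015, -0.59, 0], "yaw": 0, "fingers": 0.5},
    {"translation": [-0.02, -0.76, 0], "yaw": 0, "fingers": 0.5},
    {"translation": [-0.025, -0.9, 0], "yaw": 0, "fingers": 0.5},
  ],
)

```text
time: 14.08
tool_pos: [0.5876, -0.199, 0.2149]
ee_rot: [[-0.993, 0.117, -0.003], [0.117, 0.993, 0.001], [0.003, 0.001, -1.0]]
force: [0.8, 0.4, -0.7]
finger_gap: 0.0707
grasp_force: 0.0
```

Emit:
carry_out(
  motion=[
    {"translation": [-0.005, -0.15, 0], "yaw": -0.06, "fingers": 0.5},
    {"translation": [-0.01, -0.3, 0], "yaw": -0.12, "fingers": 0.5},
    {"translation": [-0.015, -0.42, 0], "yaw": -0.19, "fingers": 0.5},
    {"translation": [-0.025, -0.52, 0], "yaw": -0.19, "fingers": 0.5},
    {"translation": [-0.025, -0.55, 0.1], "yaw": -0.19, "fingers": 0.5},
    {"translation": [-0.025, -0.55, 0.2], "yaw": -0.19, "fingers": 0.5},
    {"translation": [-0.025, -0.55, 0.25], "yaw": -0.19, "fingers": 0.5},
    {"translation": [-0.025, -0.55, 0.25], "yaw": -0.19, "fingers": 0.5},
    {"translation": [-0.025, -0.55, 0.25], "yaw": -0.19, "fingers": 0.5},
  ],
)

```text
time: 14.83
tool_pos: [0.5805, -0.3061, 0.1654]
ee_rot: [[-0.999, -0.033, -0.003], [-0.033, 0.999, 0.002], [0.003, 0.002, -1.0]]
force: [0.1, 0.1, -0.1]
finger_gap: 0.071
grasp_force: 0.0
```

```bash
python3 - <<'E'
from h import *
st(); print(plan(581.5,-306.5,84,91.8))
E
```

```text
t 14.83 tcp [ 0.5805 -0.3061  0.1654] hdg 91.89 gap 0.071 gf 0.0 F [ 0.1  0.1 -0.1] j6 -2.22
(array([-0.0062, -0.0031,  0.4069]), 'yaw', np.float64(0.0021))
```

Emit:
carry_out(
  motion=[
    {"translation": [-0.005, 0, 0.1], "yaw": 0, "fingers": 0.5},
    {"translation": [-0.005, 0, 0.2], "yaw": 0, "fingers": 0.5},
    {"translation": [-0.005, 0, 0.3], "yaw": 0, "fingers": 0.5},
    {"translation": [-0.005, 0, 0.37], "yaw": 0, "fingers": 0.5},
    {"translation": [-0.005, 0, 0.407], "yaw": 0, "fingers": 0.5},
    {"translation": [-0.005, 0, 0.407], "yaw": 0, "fingers": 0.5},
    {"translation": [-0.005, 0, 0.407], "yaw": 0, "fingers": -1},
    {"translation": [-0.005, 0, 0.407], "yaw": 0, "fingers": -1},
    {"translation": [-0.005, 0, 0.407], "yaw": 0, "fingers": -1},
    {"translation": [-0.005, 0, 0.407], "yaw": 0, "fingers": -1},
    {"translation": [-0.005, 0, 0.407], "yaw": 0, "fingers": -1},
    {"translation": [-0.005, 0, 0.407], "yaw": 0, "fingers": -1},
  ],
)

```text
time: 15.83
tool_pos: [0.5835, -0.3077, 0.0877]
ee_rot: [[-0.999, -0.033, 0.003], [-0.033, 0.999, -0.002], [-0.003, -0.002, -1.0]]
force: [-0.4, 0.8, 5.2]
finger_gap: 0.0553
grasp_force: 30.0
```

Emit:
carry_out(
  motion=[
    {"translation": [0, 0, -0.05], "yaw": 0, "fingers": -1},
    {"translation": [0, 0, -0.15], "yaw": 0, "fingers": -1},
    {"translation": [0, 0, -0.3], "yaw": 0, "fingers": -1},
    {"translation": [0, 0, -0.45], "yaw": 0, "fingers": -1},
    {"translation": [0, 0, -0.6], "yaw": 0, "fingers": -1},
    {"translation": [0, 0, -0.7], "yaw": 0, "fingers": -1},
    {"translation": [0, 0, -0.75], "yaw": 0, "fingers": -1},
    {"translation": [0, 0, -0.75], "yaw": 0, "fingers": -1},
    {"translation": [0, 0, -0.75], "yaw": 0, "fingers": -1},
  ],
)

```text
time: 16.58
tool_pos: [0.5819, -0.3069, 0.2351]
ee_rot: [[-0.999, -0.033, -0.001], [-0.033, 0.999, 0.001], [0.001, 0.001, -1.0]]
force: [-0.6, -0.8, -1.1]
finger_gap: 0.0554
grasp_force: 30.0
```

```bash
python3 - <<'E'
from h import *
st(); print(plan(625.5,161.5,233,83.3)); im,d,ci=snap('wrist','w7');W=cloud(d,ci);
print(fit(W,(280,150),.072,.088,r=100)); print('rib',fit(W,(270,180),.083,.1,r=100))
E
```

```text
t 16.58 tcp [ 0.5819 -0.3069  0.2351] hdg 91.86 gap 0.0554 gf 30.0 F [-0.6 -0.8 -1.1] j6 -2.22
(array([-0.294 ,  2.3337,  0.0115]), 'yaw', np.float64(0.1903))
(array([ 545.2, -305.9]), array([164. , 200.7]), 1.56, 4256, 0.0808)
rib (array([ 543.3, -304.6]), array([ 12.2, 108.8]), 1.55, 1360, 0.089)
```

Emit:
carry_out(
  motion=[
    {"translation": [-0.01, 0.06, 0], "yaw": 0, "fingers": -1},
    {"translation": [-0.02, 0.18, 0], "yaw": 0, "fingers": -1},
    {"translation": [-0.04, 0.32, 0], "yaw": 0, "fingers": -1},
    {"translation": [-0.06, 0.46, 0], "yaw": 0, "fingers": -1},
    {"translation": [-0.08, 0.62, 0], "yaw": 0, "fingers": -1},
    {"translation": [-0.1, 0.78, 0], "yaw": 0, "fingers": -1},
  ],
)

```text
time: 17.13
tool_pos: [0.596, -0.148, 0.2334]
ee_rot: [[-0.999, -0.032, -0.004], [-0.032, 0.999, 0.002], [0.004, 0.002, -1.0]]
force: [1.7, 0.0, -1.3]
finger_gap: 0.0554
grasp_force: 30.0
```

Emit:
carry_out(
  motion=[
    {"translation": [-0.02, 0.16, 0], "yaw": 0, "fingers": -1},
    {"translation": [-0.04, 0.32, 0], "yaw": 0, "fingers": -1},
    {"translation": [-0.06, 0.48, 0], "yaw": 0, "fingers": -1},
    {"translation": [-0.08, 0.64, 0], "yaw": 0, "fingers": -1},
    {"translation": [-0.1, 0.78, 0], "yaw": 0, "fingers": -1},
  ],
)

```text
time: 17.55
tool_pos: [0.6105, 0.0093, 0.2335]
ee_rot: [[-0.999, -0.034, -0.004], [-0.034, 0.999, 0.001], [0.004, 0.002, -1.0]]
force: [0.6, 0.4, -1.2]
finger_gap: 0.0554
grasp_force: 30.0
```

Emit:
carry_out(
  motion=[
    {"translation": [-0.02, 0.16, 0], "yaw": 0.04, "fingers": -1},
    {"translation": [-0.04, 0.32, 0], "yaw": 0.08, "fingers": -1},
    {"translation": [-0.06, 0.48, 0], "yaw": 0.12, "fingers": -1},
    {"translation": [-0.08, 0.63, 0], "yaw": 0.16, "fingers": -1},
    {"translation": [-0.09, 0.73, 0.1], "yaw": 0.19, "fingers": -1},
    {"translation": [-0.095, 0.774, 0.25], "yaw": 0.19, "fingers": -1},
    {"translation": [-0.095, 0.774, 0.4], "yaw": 0.19, "fingers": -1},
    {"translation": [-0.095, 0.774, 0.55], "yaw": 0.19, "fingers": -1},
    {"translation": [-0.095, 0.774, 0.7], "yaw": 0.19, "fingers": -1},
    {"translation": [-0.095, 0.774, 0.8], "yaw": 0.19, "fingers": -1},
    {"translation": [-0.095, 0.774, 0.83], "yaw": 0.19, "fingers": -1},
    {"translation": [-0.095, 0.774, 0.83], "yaw": 0.19, "fingers": -1},
    {"translation": [-0.095, 0.774, 0.83], "yaw": 0.19, "fingers": -1},
  ],
)

```text
time: 18.63
tool_pos: [0.6257, 0.1618, 0.0696]
ee_rot: [[-0.993, 0.116, -0.001], [0.116, 0.993, 0.0], [0.001, -0.0, -1.0]]
force: [0.3, -0.0, -0.8]
finger_gap: 0.0554
grasp_force: 30.0
```

```bash
python3 - <<'E'
from h import *
st(); print(plan(625.5,161.5,28.5,83.3))
E
```

```text
t 18.63 tcp [0.6257 0.1618 0.0696] hdg 83.34 gap 0.0554 gf 30.0 F [ 0.3 -0.  -0.8] j6 -1.34
(array([ 0.0007, -0.0015,  0.2055]), 'yaw', np.float64(0.0008))
```

Emit:
carry_out(
  motion=[
    {"translation": [0, 0, 0.06], "yaw": 0, "fingers": -1},
    {"translation": [0, 0, 0.11], "yaw": 0, "fingers": -1},
    {"translation": [0, 0, 0.15], "yaw": 0, "fingers": -1},
    {"translation": [0, 0, 0.18], "yaw": 0, "fingers": -1},
    {"translation": [0, 0, 0.2], "yaw": 0, "fingers": -1},
    {"translation": [0, 0, 0.208], "yaw": 0, "fingers": -1},
    {"translation": [0, 0, 0.208], "yaw": 0, "fingers": -1},
    {"translation": [0, 0, 0.208], "yaw": 0, "fingers": 0.45},
    {"translation": [0, 0, 0.208], "yaw": 0, "fingers": 0.45},
    {"translation": [0, 0, 0.208], "yaw": 0, "fingers": 0.45},
    {"translation": [0, 0, 0.208], "yaw": 0, "fingers": 0.45},
    {"translation": [0, 0, 0.1], "yaw": 0, "fingers": 0.45},
    {"translation": [0, 0, -0.05], "yaw": 0, "fingers": 0.45},
    {"translation": [0, 0, -0.2], "yaw": 0, "fingers": 0.45},
    {"translation": [0, 0, -0.4], "yaw": 0, "fingers": 0.45},
    {"translation": [0, 0, -0.6], "yaw": 0, "fingers": 0.45},
    {"translation": [0, 0, -0.8], "yaw": 0, "fingers": 0.45},
    {"translation": [0, 0, -0.9], "yaw": 0, "fingers": 0.45},
  ],
)

```text
time: 20.13
tool_pos: [0.6286, 0.1617, 0.2568]
ee_rot: [[-0.993, 0.116, 0.01], [0.116, 0.993, 0.001], [-0.009, 0.002, -1.0]]
force: [0.2, -0.2, 0.9]
finger_gap: 0.0683
grasp_force: 0.0
```

Emit:
carry_out(
  motion=[
    {"translation": [0, -0.1, 0], "yaw": 0, "fingers": 0},
    {"translation": [0, -0.25, 0], "yaw": 0, "fingers": 0},
    {"translation": [0, -0.42, 0], "yaw": 0, "fingers": 0},
    {"translation": [0, -0.6, 0], "yaw": 0, "fingers": 0},
    {"translation": [0, -0.78, 0], "yaw": 0, "fingers": 0},
    {"translation": [0, -0.95, 0], "yaw": 0, "fingers": 0},
  ],
)

```text
time: 20.63
tool_pos: [0.6037, -0.029, 0.25]
ee_rot: [[-0.993, 0.116, 0.001], [0.116, 0.993, -0.0], [-0.001, -0.0, -1.0]]
force: [0.5, -1.2, -0.2]
finger_gap: 0.0468
grasp_force: 0.0
```

Emit:
carry_out(
  motion=[
    {"translation": [0.01, -0.15, 0], "yaw": 0.15, "fingers": 0},
    {"translation": [0.02, -0.3, 0], "yaw": 0.3, "fingers": 0},
    {"translation": [0.035, -0.42, 0], "yaw": 0.45, "fingers": 0},
    {"translation": [0.05, -0.54, 0], "yaw": 0.6, "fingers": 0},
    {"translation": [0.06, -0.64, 0], "yaw": 0.75, "fingers": 0},
    {"translation": [0.067, -0.71, 0], "yaw": 0.9, "fingers": 0},
    {"translation": [0.067, -0.71, 0], "yaw": 1, "fingers": 0},
  ],
)

```text
time: 21.22
tool_pos: [0.5735, -0.1699, 0.2499]
ee_rot: [[-0.613, 0.79, -0.0], [0.79, 0.613, -0.001], [-0.001, -0.001, -1.0]]
force: [-0.5, 0.8, -0.7]
finger_gap: 0.0472
grasp_force: 0.0
```

Emit:
carry_out(
  motion=[
    {"translation": [-0.1, -0.12, 0], "yaw": 0.15, "fingers": 0},
    {"translation": [-0.2, -0.24, 0], "yaw": 0.3, "fingers": 0},
    {"translation": [-0.3, -0.36, 0], "yaw": 0.45, "fingers": 0},
    {"translation": [-0.4, -0.48, 0], "yaw": 0.6, "fingers": 0},
    {"translation": [-0.445, -0.54, 0], "yaw": 0.75, "fingers": 0},
    {"translation": [-0.445, -0.54, 0], "yaw": 0.816, "fingers": 0},
    {"translation": [-0.445, -0.54, 0], "yaw": 0.816, "fingers": 0},
    {"translation": [-0.445, -0.54, 0], "yaw": 0.816, "fingers": 0},
  ],
)

```text
time: 21.88
tool_pos: [0.5446, -0.3037, 0.2498]
ee_rot: [[-0.029, 1.0, 0.0], [1.0, 0.029, 0.0], [0.0, 0.0, -1.0]]
force: [1.0, -0.5, 0.9]
finger_gap: 0.0469
grasp_force: 0.0
```

```bash
python3 - <<'E'
from h import *
st(); im,d,ci=snap('wrist','w8');W=cloud(d,ci)
r=fit(W,(280,210),.083,.1,r=200); print('rib',r); print('rim',fit(W,(280,210),.077,.083,r=200))
print(plan(r[0][0],r[0][1],69,1.6))
im,d,ci=snap('top','t8');W=cloud(d,ci)
for p in ((300,205),(258,200)): print(fit(W,p,.04,.06,r=14))
cv2.imwrite('pics/t8c.png',cv2.resize(im[110:310,130:470],None,fx=2.3,fy=2.3)[:,:,::-1])
E
```

```text
t 21.88 tcp [ 0.5446 -0.3037  0.2498] hdg 1.66 gap 0.0469 gf 0.0 F [ 1.  -0.5  0.9] j6 -0.68
rib (array([ 543.8, -303.9]), array([ 11.7, 108.9]), 1.36, 1145, 0.0889)
rim (array([ 545.2, -289.8]), array([164.5, 168.2]), 1.63, 2513, 0.081)
(array([-0.0032, -0.0048,  0.9042]), 'yaw', np.float64(0.0022))
(array([601.1, -17. ]), array([54.3, 52.7]), 25.28, 197, 0.0512)
(array([620.5, 162.8]), array([54.9, 53.1]), 64.19, 199, 0.0512)
```

View pics/t8c.png

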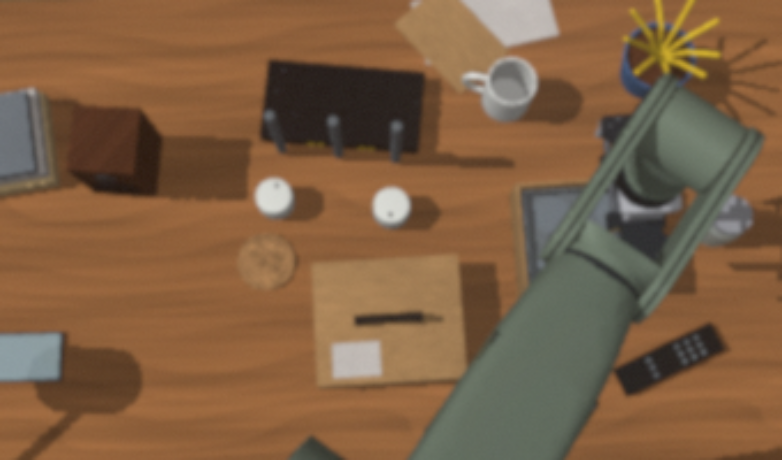

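The crop shows both satellites standing in front of antenna 0 (391,206) and antenna 2 (274,197), with the lid at (388,318). Bystanders are untouched. Now the tray.

Emit:
carry_out(
  motion=[
    {"translation": [-0.003, -0.005, 0.15], "yaw": 0, "fingers": 0},
    {"translation": [-0.003, -0.005, 0.33], "yaw": 0, "fingers": 0},
    {"translation": [-0.003, -0.005, 0.51], "yaw": 0, "fingers": 0},
    {"translation": [-0.003, -0.005, 0.66], "yaw": 0, "fingers": 0},
    {"translation": [-0.003, -0.005, 0.78], "yaw": 0, "fingers": -0.2},
    {"translation": [-0.003, -0.005, 0.86], "yaw": 0, "fingers": -0.3},
    {"translation": [-0.003, -0.005, 0.905], "yaw": 0, "fingers": -0.3},
    {"translation": [-0.003, -0.005, 0.905], "yaw": 0, "fingers": -0.3},
    {"translation": [-0.003, -0.005, 0.905], "yaw": 0, "fingers": -1},
    {"translation": [-0.003, -0.005, 0.905], "yaw": 0, "fingers": -1},
    {"translation": [-0.003, -0.005, 0.905], "yaw": 0, "fingers": -1},
    {"translation": [-0.003, -0.005, 0.905], "yaw": 0, "fingers": -1},
    {"translation": [-0.003, -0.005, 0.905], "yaw": 0, "fingers": -1},
    {"translation": [-0.003, -0.005, 0.905], "yaw": 0, "fingers": -1},
    {"translation": [-0.003, -0.005, 0.905], "yaw": 0, "fingers": -1},
  ],
)

```text
time: 23.23
tool_pos: [0.5447, -0.305, 0.0708]
ee_rot: [[-0.028, 1.0, 0.003], [1.0, 0.028, -0.002], [-0.002, 0.002, -1.0]]
force: [-1.2, 0.3, 6.4]
finger_gap: 0.0117
grasp_force: 30.0
```

Emit:
carry_out(
  motion=[
    {"translation": [0, 0, -0.03], "yaw": 0, "fingers": -1},
    {"translation": [0, 0, -0.09], "yaw": 0, "fingers": -1},
    {"translation": [0, 0, -0.17], "yaw": 0, "fingers": -1},
    {"translation": [0, 0, -0.27], "yaw": 0, "fingers": -1},
    {"translation": [0, 0, -0.37], "yaw": 0, "fingers": -1},
    {"translation": [0, 0, -0.47], "yaw": 0, "fingers": -1},
    {"translation": [0, 0, -0.55], "yaw": 0, "fingers": -1},
    {"translation": [0, 0, -0.55], "yaw": 0, "fingers": -1},
    {"translation": [0, 0, -0.55], "yaw": 0, "fingers": -1},
  ],
)

```text
time: 23.98
tool_pos: [0.5443, -0.3046, 0.1802]
ee_rot: [[-0.028, 1.0, 0.002], [1.0, 0.028, -0.002], [-0.002, 0.002, -1.0]]
force: [0.1, 0.4, -0.6]
finger_gap: 0.0112
grasp_force: 30.0
```

```bash
python3 - <<'E'
from h import *
st(); im,d,ci=snap('wrist','w9');W=cloud(d,ci)
print('tray',fit(W,(280,150),.15,.22,r=200)); print(plan(372,-233,0.178*1000,1.6))
E
```

```text
t 23.98 tcp [ 0.5443 -0.3046  0.1802] hdg 1.6 gap 0.0112 gf 30.0 F [ 0.1  0.4 -0.6] j6 -0.68
tray (array([ 544.3, -282.6]), array([147.1, 138.2]), 1.58, 51946, 0.1703)
(array([ 0.3789, -0.8466,  0.0032]), 'yaw', np.float64(0.0001))
```

Emit:
carry_out(
  motion=[
    {"translation": [0.02, -0.05, 0], "yaw": 0, "fingers": -1},
    {"translation": [0.06, -0.14, 0], "yaw": 0, "fingers": -1},
    {"translation": [0.12, -0.27, 0], "yaw": 0, "fingers": -1},
    {"translation": [0.18, -0.41, 0], "yaw": 0, "fingers": -1},
    {"translation": [0.25, -0.55, 0], "yaw": 0, "fingers": -1},
    {"translation": [0.31, -0.69, 0], "yaw": 0, "fingers": -1},
    {"translation": [0.36, -0.8, 0], "yaw": 0, "fingers": -1},
    {"translation": [0.379, -0.847, 0], "yaw": 0, "fingers": -1},
    {"translation": [0.379, -0.847, 0], "yaw": 0, "fingers": -1},
  ],
)

```text
time: 24.78
tool_pos: [0.37, -0.2316, 0.1773]
ee_rot: [[-0.027, 1.0, -0.002], [1.0, 0.027, 0.002], [0.002, -0.002, -1.0]]
force: [1.1, -0.3, -1.1]
finger_gap: 0.012
grasp_force: 30.0
```

Emit:
carry_out(
  motion=[
    {"translation": [0, 0, 0.05], "yaw": 0, "fingers": -1},
    {"translation": [0, 0, 0.15], "yaw": 0, "fingers": -1},
    {"translation": [0, 0, 0.27], "yaw": 0, "fingers": -1},
    {"translation": [0, 0, 0.4], "yaw": 0, "fingers": -1},
    {"translation": [0, 0, 0.52], "yaw": 0, "fingers": -1},
    {"translation": [0, 0, 0.62], "yaw": 0, "fingers": -1},
    {"translation": [0, 0, 0.7], "yaw": 0, "fingers": -1},
    {"translation": [0, 0, 0.75], "yaw": 0, "fingers": -1},
    {"translation": [0, 0, 0.78], "yaw": 0, "fingers": -1},
    {"translation": [0, 0, 0.8], "yaw": 0, "fingers": -1},
    {"translation": [0, 0, 0.812], "yaw": 0, "fingers": -1},
    {"translation": [0, 0, 0.812], "yaw": 0, "fingers": -1},
  ],
)

```text
time: 25.78
tool_pos: [0.3727, -0.2335, 0.0165]
ee_rot: [[-0.028, 1.0, 0.001], [1.0, 0.028, -0.0], [-0.0, 0.001, -1.0]]
force: [0.0, 0.4, -1.5]
finger_gap: 0.012
grasp_force: 30.0
```

```bash
python3 - <<'E'
from h import *
st(); im,d,ci=snap('wrist','w10');W=cloud(d,ci)
print('traywall',fit(W,(280,150),.013,.03,r=200)); 
E
```

```text
t 25.78 tcp [ 0.3727 -0.2335  0.0165] hdg 1.61 gap 0.012 gf 30.0 F [ 0.   0.4 -1.5] j6 -0.79
traywall (array([ 372.3, -200.7]), array([146.9, 116.5]), 1.6, 8061, 0.0217)
```

Emit:
carry_out(
  motion=[
    {"translation": [0, 0, 0.004], "yaw": 0, "fingers": -1},
    {"translation": [0, 0, 0.007], "yaw": 0, "fingers": -1},
    {"translation": [0, 0, 0.007], "yaw": 0, "fingers": -0.3},
    {"translation": [0, 0, 0.007], "yaw": 0, "fingers": -0.3},
    {"translation": [0, 0, 0.007], "yaw": 0, "fingers": -0.3},
    {"translation": [0, 0, 0.007], "yaw": 0, "fingers": -0.3},
    {"translation": [0, 0, -0.1], "yaw": 0, "fingers": -0.3},
    {"translation": [0, 0, -0.25], "yaw": 0, "fingers": -0.3},
    {"translation": [0, 0, -0.42], "yaw": 0, "fingers": 0},
    {"translation": [0, 0, -0.6], "yaw": 0, "fingers": 0.5},
    {"translation": [0, 0, -0.8], "yaw": 0, "fingers": 0.5},
    {"translation": [0, 0, -1], "yaw": 0, "fingers": 0.5},
    {"translation": [0, 0, -1], "yaw": 0, "fingers": 0.5},
  ],
)

```text
time: 26.92
tool_pos: [0.3765, -0.237, 0.2255]
ee_rot: [[-0.028, 1.0, 0.013], [1.0, 0.028, -0.012], [-0.012, 0.012, -1.0]]
force: [1.1, -0.3, 1.4]
finger_gap: 0.0626
grasp_force: 0.0
```

Emit:
carry_out(
  motion=[
    {"translation": [-0.06, 0.14, -0.1], "yaw": 0, "fingers": 0.5},
    {"translation": [-0.12, 0.28, -0.2], "yaw": 0, "fingers": 0.5},
    {"translation": [-0.18, 0.42, -0.2], "yaw": 0, "fingers": 0.5},
    {"translation": [-0.24, 0.56, -0.2], "yaw": 0, "fingers": 0.5},
    {"translation": [-0.3, 0.7, -0.2], "yaw": 0, "fingers": 0.5},
    {"translation": [-0.35, 0.82, -0.2], "yaw": 0, "fingers": 0.5},
    {"translation": [-0.37, 0.86, -0.2], "yaw": 0, "fingers": 0.5},
    {"translation": [-0.37, 0.86, -0.2], "yaw": 0, "fingers": 0.5},
    {"translation": [-0.37, 0.86, -0.2], "yaw": 0, "fingers": 0.5},
  ],
)

```text
time: 27.67
tool_pos: [0.5455, -0.302, 0.2556]
ee_rot: [[-0.028, 1.0, -0.002], [1.0, 0.028, 0.001], [0.001, -0.002, -1.0]]
force: [-0.4, 0.6, -0.3]
finger_gap: 0.0704
grasp_force: 0.0
```

```bash
python3 - <<'E'
from h import *
st(); im,d,ci=snap('wrist','w11');W=cloud(d,ci)
h=fit(W,(280,210),.04,.054,r=200); print('hub',h,'rim',fit(W,(280,210),.077,.083,r=200))
im,d,ci=snap('top','t11');W=cloud(d,ci);print('tray',fit(W,(370,265),.016,.024,r=40))
E
```

```text
t 27.67 tcp [ 0.5455 -0.302   0.2556] hdg 1.61 gap 0.0704 gf 0.0 F [-0.4  0.6 -0.3] j6 -0.67
hub (array([ 549.2, -305.4]), array([119.7,  56.1]), 88.0, 4478, 0.0501) rim (array([ 544.9, -279.4]), array([164.4, 148.3]), 1.74, 2308, 0.081)
tray (array([ 359.1, -426.9]), array([ 45.3, 164.1]), 24.29, 395, 0.019)
```

View pics/w11.png

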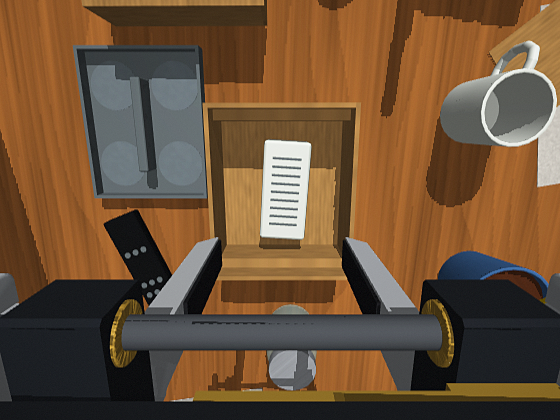

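The wrist view shows the white hub in the carton, from (265,140) to (305,240). Its fit is (549.2, -305.4), yaw -2°, size 120×56. The tray lies flat at (145,120). Gripping the hub across its width.

Emit:
carry_out(
  motion=[
    {"translation": [-0.018, 0.018, 0.15], "yaw": 0.04, "fingers": 0.5},
    {"translation": [-0.018, 0.018, 0.32], "yaw": 0.08, "fingers": 0.5},
    {"translation": [-0.018, 0.018, 0.48], "yaw": 0.08, "fingers": 0.5},
    {"translation": [-0.018, 0.018, 0.62], "yaw": 0.08, "fingers": 0.5},
    {"translation": [-0.018, 0.018, 0.7], "yaw": 0.08, "fingers": 0.5},
    {"translation": [-0.018, 0.018, 0.7], "yaw": 0.08, "fingers": 0.5},
    {"translation": [-0.018, 0.018, 0.7], "yaw": 0.08, "fingers": 0.5},
  ],
)

```text
time: 28.35
tool_pos: [0.5486, -0.3052, 0.1161]
ee_rot: [[0.035, 0.999, -0.002], [0.999, -0.035, 0.001], [0.001, -0.002, -1.0]]
force: [0.1, 0.0, 0.3]
finger_gap: 0.0707
grasp_force: 0.0
```

Emit:
carry_out(
  motion=[
    {"translation": [0, 0, 0.1], "yaw": 0, "fingers": 0.5},
    {"translation": [0, 0, 0.2], "yaw": 0, "fingers": 0.5},
    {"translation": [0, 0, 0.3], "yaw": 0, "fingers": 0.5},
    {"translation": [0, 0, 0.4], "yaw": 0, "fingers": 0.5},
    {"translation": [0, 0, 0.46], "yaw": 0, "fingers": 0.5},
    {"translation": [0, 0, 0.49], "yaw": 0, "fingers": 0.5},
    {"translation": [0, 0, 0.49], "yaw": 0, "fingers": 0.5},
    {"translation": [0, 0, 0.49], "yaw": 0, "fingers": -1},
    {"translation": [0, 0, 0.49], "yaw": 0, "fingers": -1},
    {"translation": [0, 0, 0.49], "yaw": 0, "fingers": -1},
    {"translation": [0, 0, 0.49], "yaw": 0, "fingers": -1},
    {"translation": [0, 0, 0.49], "yaw": 0, "fingers": -1},
    {"translation": [0, 0, 0.49], "yaw": 0, "fingers": -1},
  ],
)

```text
time: 29.43
tool_pos: [0.5502, -0.3067, 0.0202]
ee_rot: [[0.035, 0.999, 0.001], [0.999, -0.035, -0.002], [-0.002, 0.001, -1.0]]
force: [-2.7, 0.0, 6.7]
finger_gap: 0.0558
grasp_force: 30.0
```

Emit:
carry_out(
  motion=[
    {"translation": [0, 0, -0.03], "yaw": 0, "fingers": -1},
    {"translation": [0, 0, -0.09], "yaw": 0, "fingers": -1},
    {"translation": [0, 0, -0.2], "yaw": 0, "fingers": -1},
    {"translation": [0, 0, -0.33], "yaw": 0, "fingers": -1},
    {"translation": [0, 0, -0.47], "yaw": 0, "fingers": -1},
    {"translation": [0, 0, -0.61], "yaw": 0, "fingers": -1},
    {"translation": [0, 0, -0.75], "yaw": 0, "fingers": -1},
    {"translation": [0, 0, -0.9], "yaw": 0, "fingers": -1},
    {"translation": [0, 0, -0.95], "yaw": 0, "fingers": -1},
    {"translation": [0, 0, -0.95], "yaw": 0, "fingers": -1},
  ],
)

```text
time: 30.27
tool_pos: [0.5522, -0.3072, 0.213]
ee_rot: [[0.035, 0.999, 0.007], [0.999, -0.035, -0.005], [-0.005, 0.007, -1.0]]
force: [-0.3, -0.9, -2.9]
finger_gap: 0.0561
grasp_force: 30.0
```

```bash
python3 - <<'E'
from h import *
st(); im,d,ci=snap('wrist','w12');W=cloud(d,ci)
h=fit(W,(280,280),.2,.26,r=150); print('hub',h)
th=np.radians(-5.3); ux=np.array([np.cos(th),np.sin(th)])
for g in (128,150): print(g,np.array([692.3,395.3])-g*ux/1)
p=np.array([692.3,395.3])-152*ux; print(plan(p[0],p[1],200,-5.3))
E
```

```text
t 30.27 tcp [ 0.5522 -0.3072  0.213 ] hdg -1.99 gap 0.0561 gf 30.0 F [-0.3 -0.9 -2.9] j6 -0.61
hub (array([ 552.9, -288.6]), array([84.7, 80. ]), 88.23, 20627, 0.2429)
128 [564.84723863 407.12343519]
150 [542.94129527 409.15558812]
(array([ 3.574 , -0.1733,  0.0425]), 'yaw', np.float64(0.0735))
```

Emit:
carry_out(
  motion=[
    {"translation": [0.05, 0, 0], "yaw": 0, "fingers": -1},
    {"translation": [0.15, -0.01, 0], "yaw": 0, "fingers": -1},
    {"translation": [0.29, -0.015, 0], "yaw": 0, "fingers": -1},
    {"translation": [0.44, -0.02, 0], "yaw": 0, "fingers": -1},
    {"translation": [0.59, -0.03, 0], "yaw": 0, "fingers": -1},
    {"translation": [0.74, -0.035, 0], "yaw": 0, "fingers": -1},
    {"translation": [0.89, -0.043, 0], "yaw": 0, "fingers": -1},
  ],
)

```text
time: 30.9
tool_pos: [0.5452, -0.1247, 0.2048]
ee_rot: [[0.035, 0.999, -0.006], [0.999, -0.035, 0.003], [0.003, -0.006, -1.0]]
force: [0.0, 0.2, -3.4]
finger_gap: 0.0559
grasp_force: 30.0
```

Emit:
carry_out(
  motion=[
    {"translation": [0.15, -0.01, 0], "yaw": 0, "fingers": -1},
    {"translation": [0.3, -0.015, 0], "yaw": 0, "fingers": -1},
    {"translation": [0.45, -0.02, 0], "yaw": 0, "fingers": -1},
    {"translation": [0.6, -0.03, 0], "yaw": 0, "fingers": -1},
    {"translation": [0.75, -0.035, 0], "yaw": 0, "fingers": -1},
    {"translation": [0.89, -0.043, 0], "yaw": 0, "fingers": -1},
  ],
)

```text
time: 31.4
tool_pos: [0.5424, 0.0531, 0.205]
ee_rot: [[0.034, 0.999, -0.006], [0.999, -0.034, 0.001], [0.001, -0.006, -1.0]]
force: [0.4, -0.5, -3.6]
finger_gap: 0.0556
grasp_force: 30.0
```

Emit:
carry_out(
  motion=[
    {"translation": [0.15, -0.01, 0], "yaw": 0, "fingers": -1},
    {"translation": [0.3, -0.015, 0], "yaw": 0, "fingers": -1},
    {"translation": [0.45, -0.02, 0], "yaw": 0, "fingers": -1},
    {"translation": [0.6, -0.03, 0], "yaw": 0, "fingers": -1},
    {"translation": [0.75, -0.035, 0], "yaw": 0, "fingers": -1},
    {"translation": [0.89, -0.043, 0], "yaw": 0, "fingers": -1},
  ],
)

```text
time: 31.9
tool_pos: [0.5399, 0.2306, 0.2048]
ee_rot: [[0.034, 0.999, -0.006], [0.999, -0.034, -0.001], [-0.001, -0.006, -1.0]]
force: [0.7, 0.0, -4.0]
finger_gap: 0.0557
grasp_force: 30.0
```

Emit:
carry_out(
  motion=[
    {"translation": [0.15, -0.01, 0], "yaw": 0.02, "fingers": -1},
    {"translation": [0.3, -0.015, 0], "yaw": 0.04, "fingers": -1},
    {"translation": [0.45, -0.02, 0], "yaw": 0.06, "fingers": -1},
    {"translation": [0.6, -0.03, 0], "yaw": 0.0735, "fingers": -1},
    {"translation": [0.75, -0.035, 0], "yaw": 0.0735, "fingers": -1},
    {"translation": [0.85, -0.043, 0], "yaw": 0.0735, "fingers": -1},
    {"translation": [0.9, -0.043, 0], "yaw": 0.0735, "fingers": -1},
    {"translation": [0.9, -0.043, 0], "yaw": 0.0735, "fingers": -1},
    {"translation": [0.9, -0.043, 0], "yaw": 0.0735, "fingers": -1},
  ],
)

```text
time: 32.65
tool_pos: [0.5391, 0.4081, 0.206]
ee_rot: [[0.092, 0.996, -0.004], [0.996, -0.092, -0.003], [-0.003, -0.003, -1.0]]
force: [-0.0, -0.9, -4.3]
finger_gap: 0.056
grasp_force: 30.0
```

```bash
python3 - <<'E'
from h import *
st(); im,d,ci=snap('wrist','w13');W=cloud(d,ci)
print('spk',fit(W,(450,210),.143,.158,r=150)); print('hub',fit(W,(280,280),.2,.26,r=150))
th=np.radians(-5.3); ux=np.array([np.cos(th),np.sin(th)])
p=np.array([692.3,395.3])-152*ux; print(p,plan(p[0],p[1],16,-5.3))
E
```

```text
t 32.65 tcp [0.5391 0.4081 0.206 ] hdg -5.26 gap 0.056 gf 30.0 F [-0.  -0.9 -4.3] j6 0.61
spk (array([693.2, 397.4]), array([ 99.6, 100.9]), 84.92, 17150, 0.151)
hub (array([541.4, 426.5]), array([84.7, 80.3]), 84.73, 21270, 0.236)
[540.94984588 409.34032929] (array([0.0124, 0.0077, 0.9535]), 'yaw', np.float64(-0.0007))
```

View pics/w13.png

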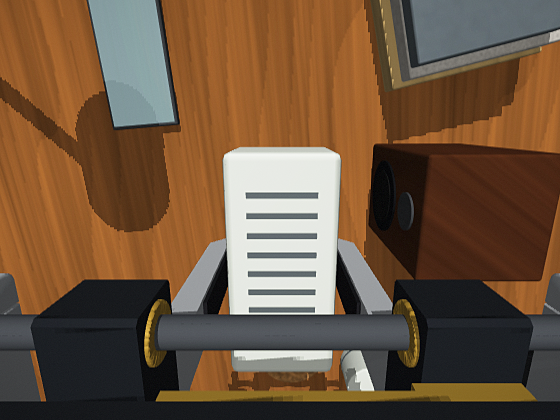

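The speaker's top is at the right of the wrist view; the fit gives (693, 397), yaw about -5.1°. The hub, at the centre, is held parallel to it. The gripper body would hit the 150 mm speaker at the final gap, so I'll set the hub down 20 mm short and push it in with two fingers.

Emit:
carry_out(
  motion=[
    {"translation": [0.008, 0.032, 0.05], "yaw": 0, "fingers": -1},
    {"translation": [0.008, 0.032, 0.15], "yaw": 0, "fingers": -1},
    {"translation": [0.008, 0.032, 0.28], "yaw": 0, "fingers": -1},
    {"translation": [0.008, 0.032, 0.42], "yaw": 0, "fingers": -1},
    {"translation": [0.008, 0.032, 0.56], "yaw": 0, "fingers": -1},
    {"translation": [0.008, 0.032, 0.7], "yaw": 0, "fingers": -1},
    {"translation": [0.008, 0.032, 0.8], "yaw": 0, "fingers": -1},
    {"translation": [0.008, 0.032, 0.87], "yaw": 0, "fingers": -1},
    {"translation": [0.008, 0.032, 0.91], "yaw": 0, "fingers": -1},
    {"translation": [0.008, 0.032, 0.93], "yaw": 0, "fingers": -1},
    {"translation": [0.008, 0.032, 0.945], "yaw": 0, "fingers": -1},
    {"translation": [0.008, 0.032, 0.95], "yaw": 0, "fingers": -1},
    {"translation": [0.008, 0.032, 0.95], "yaw": 0, "fingers": -1},
  ],
)

```text
time: 33.78
tool_pos: [0.548, 0.4104, 0.0198]
ee_rot: [[0.093, 0.996, 0.002], [0.996, -0.093, 0.001], [0.001, 0.002, -1.0]]
force: [-0.4, -0.0, -3.1]
finger_gap: 0.056
grasp_force: 30.0
```

```bash
python3 - <<'E'
from h import *
st(); im,d,ci=snap('wrist','w14');W=cloud(d,ci)
print('hub',fit(W,(280,280),.03,.06,r=150),'tab',np.nanmedian(W[20:100,200:300,2]))
E
```

```text
t 33.78 tcp [0.548  0.4104 0.0198] hdg -5.31 gap 0.056 gf 30.0 F [-0.4 -0.  -3.1] j6 0.61
hub (array([550.4, 429.2]), array([84.6, 79.8]), 83.55, 19802, 0.0498) tab 0.0012339705677847173
```

Emit:
carry_out(
  motion=[
    {"translation": [0, -0.01, 0.01], "yaw": 0, "fingers": -1},
    {"translation": [0, -0.012, 0.018], "yaw": 0, "fingers": -1},
    {"translation": [0, -0.012, 0.024], "yaw": 0, "fingers": -1},
    {"translation": [0, -0.012, 0.024], "yaw": 0, "fingers": -1},
    {"translation": [0, -0.012, 0.024], "yaw": 0, "fingers": 0.5},
    {"translation": [0, -0.012, 0.024], "yaw": 0, "fingers": 0.5},
    {"translation": [0, -0.012, 0.024], "yaw": 0, "fingers": 0.5},
    {"translation": [0, -0.012, 0.024], "yaw": 0, "fingers": 0.5},
    {"translation": [0, -0.012, -0.08], "yaw": 0, "fingers": 0.5},
    {"translation": [0, -0.012, -0.23], "yaw": 0, "fingers": 0.5},
    {"translation": [0, -0.012, -0.4], "yaw": 0, "fingers": 0.5},
    {"translation": [0, -0.012, -0.6], "yaw": 0, "fingers": 0.5},
    {"translation": [0, -0.012, -0.8], "yaw": 0, "fingers": 0.5},
    {"translation": [0, -0.012, -0.9], "yaw": 0, "fingers": 0.5},
  ],
)

```text
time: 35.0
tool_pos: [0.547, 0.4115, 0.2051]
ee_rot: [[0.093, 0.996, 0.008], [0.996, -0.093, 0.005], [0.005, 0.007, -1.0]]
force: [0.0, -0.2, 0.6]
finger_gap: 0.0705
grasp_force: 0.0
```

Emit:
carry_out(
  motion=[
    {"translation": [0, -0.05, 0], "yaw": -0.15, "fingers": 0.7},
    {"translation": [0, -0.12, 0], "yaw": -0.3, "fingers": 0.7},
    {"translation": [0, -0.2, 0], "yaw": -0.45, "fingers": 0.7},
    {"translation": [0, -0.28, 0], "yaw": -0.6, "fingers": 0.7},
    {"translation": [0, -0.32, 0], "yaw": -0.75, "fingers": 0.7},
    {"translation": [0, -0.32, 0], "yaw": -0.9, "fingers": 0.7},
    {"translation": [0, -0.32, 0], "yaw": -1, "fingers": 0.7},
  ],
)

```text
time: 35.58
tool_pos: [0.4802, 0.4162, 0.1985]
ee_rot: [[-0.643, 0.766, 0.0], [0.766, 0.643, 0.0], [-0.0, 0.0, -1.0]]
force: [0.7, 0.0, -0.3]
finger_gap: 0.0797
grasp_force: 0.0
```

Emit:
carry_out(
  motion=[
    {"translation": [0, 0, 0], "yaw": -0.15, "fingers": 0.7},
    {"translation": [0, 0, 0], "yaw": -0.3, "fingers": 0.7},
    {"translation": [0, 0, 0], "yaw": -0.45, "fingers": 0.7},
    {"translation": [0, 0, 0], "yaw": -0.6, "fingers": 0.7},
    {"translation": [0, 0, 0], "yaw": -0.75, "fingers": 0.7},
    {"translation": [0, 0, 0], "yaw": -0.9, "fingers": 0.7},
    {"translation": [0, 0, 0], "yaw": -1, "fingers": 0.7},
    {"translation": [0, 0, 0], "yaw": -1, "fingers": 0.7},
    {"translation": [0, 0, 0], "yaw": -1, "fingers": 0.7},
  ],
)

```text
time: 36.33
tool_pos: [0.4809, 0.416, 0.1983]
ee_rot: [[-0.996, 0.095, -0.0], [0.095, 0.996, -0.0], [0.0, -0.0, -1.0]]
force: [0.1, 0.3, 0.4]
finger_gap: 0.0799
grasp_force: 0.0
```

```bash
python3 - <<'E'
from h import *
st(); im,d,ci=snap('wrist','w15');W=cloud(d,ci)
h=fit(W,(280,300),.035,.055,r=250); s=fit(W,(280,300),.143,.158,r=250); print('hub',h,'spk',s)
im,d,ci=snap('top','t15');W=cloud(d,ci); print('hub top',fit(W,(170,220),.035,.055,r=50))
im,d,ci=snap('scene','s15');W=cloud(d,ci); print('hub sc',fit(W,(405,160),.035,.055,r=60))
for p in ((260,215),(322,215),(290,215)): print(fit(W,p,.045,.055,r=12))
E
```

```text
t 36.33 tcp [0.4809 0.416  0.1983] hdg 84.56 gap 0.0799 gf 0.0 F [0.1 0.3 0.4] j6 -0.9
hub (array([544. , 411.4]), array([120.2,  55.4]), 84.49, 5337, 0.045) spk None
hub top (array([543.4, 410.9]), array([122.3,  55.9]), 82.25, 313, 0.0431)
hub sc (array([774.1, 595.6]), array([242.8, 119. ]), 64.22, 496, 0.0511)
(array([603.5, -19.7]), array([50.3, 52.7]), 1.65, 161, 0.051)
(array([625.1, 157.6]), array([49.5, 54.5]), 61.51, 197, 0.051)
None
```

View pics/s15.png

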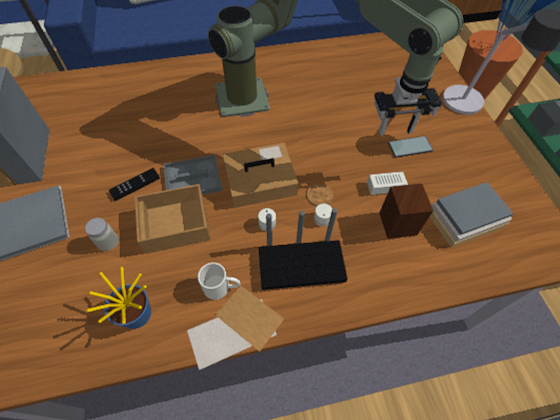

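The scene view shows the hub at (388,182) in front of the speaker, the satellites at (267,219) and (324,214), the tray at (192,174), the lid at (262,172) and the empty carton at (171,215). The hub's centre is 149.7 mm from the speaker's origin, so it needs a push of about 21.7 mm.

Emit:
carry_out(
  motion=[
    {"translation": [0, 0, 0.15], "yaw": -0.006, "fingers": 0.7},
    {"translation": [0, 0, 0.33], "yaw": -0.006, "fingers": 0.7},
    {"translation": [0, 0, 0.51], "yaw": -0.006, "fingers": 0.7},
    {"translation": [0, 0, 0.67], "yaw": -0.006, "fingers": 0.7},
    {"translation": [0, 0, 0.8], "yaw": -0.006, "fingers": 0.7},
    {"translation": [0, 0, 0.88], "yaw": -0.006, "fingers": 0.7},
    {"translation": [-0.04, 0, 0.89], "yaw": -0.006, "fingers": 0.7},
    {"translation": [-0.08, 0, 0.89], "yaw": -0.006, "fingers": 0.7},
    {"translation": [-0.11, 0, 0.89], "yaw": -0.006, "fingers": 0.7},
    {"translation": [-0.13, 0, 0.89], "yaw": -0.006, "fingers": 0.7},
    {"translation": [-0.145, 0, 0.89], "yaw": -0.006, "fingers": 0.7},
    {"translation": [-0.16, 0, 0.89], "yaw": -0.006, "fingers": 0.7},
    {"translation": [-0.175, 0, 0.89], "yaw": -0.006, "fingers": 0.7},
    {"translation": [-0.19, 0, 0.89], "yaw": -0.006, "fingers": 0.7},
    {"translation": [-0.205, 0, 0.89], "yaw": -0.006, "fingers": 0.7},
    {"translation": [-0.22, 0, 0.89], "yaw": -0.006, "fingers": 0.7},
    {"translation": [-0.23, 0, 0.89], "yaw": -0.006, "fingers": 0.7},
    {"translation": [-0.235, 0, 0.89], "yaw": -0.006, "fingers": 0.7},
    {"translation": [-0.235, 0, 0.89], "yaw": -0.006, "fingers": 0.7},
  ],
)

```text
time: 38.07
tool_pos: [0.528, 0.4117, 0.0204]
ee_rot: [[-0.996, 0.088, 0.0], [0.088, 0.996, 0.0], [-0.0, 0.0, -1.0]]
force: [-2.8, 0.3, 1.9]
finger_gap: 0.08
grasp_force: 1.4
```

```bash
python3 - <<'E'
from h import *
st(); im,d,ci=snap('wrist','w16');W=cloud(d,ci)
print('hub',fit(W,(280,300),.035,.055,r=250))
E
```

```text
t 38.07 tcp [0.528  0.4117 0.0204] hdg 84.96 gap 0.08 gf 1.4 F [-2.8  0.3  1.9] j6 -0.95
hub (array([536.3, 411.2]), array([103.7,  36.3]), 85.05, 7243, 0.0449)
```

Emit:
carry_out(
  motion=[
    {"translation": [0.05, 0, 0], "yaw": 0, "fingers": 0.7},
    {"translation": [0.12, 0, 0], "yaw": 0, "fingers": 0.7},
    {"translation": [0.2, 0, -0.1], "yaw": 0, "fingers": 0.7},
    {"translation": [0.25, 0, -0.28], "yaw": 0, "fingers": 0.7},
    {"translation": [0.25, 0, -0.46], "yaw": 0, "fingers": 0.7},
    {"translation": [0.25, 0, -0.64], "yaw": 0, "fingers": 0.7},
    {"translation": [0.25, 0, -0.82], "yaw": 0, "fingers": 0.7},
    {"translation": [0.25, 0, -0.98], "yaw": 0, "fingers": 0.7},
    {"translation": [0.25, 0, -0.98], "yaw": 0, "fingers": 0.7},
    {"translation": [0.25, 0, -0.98], "yaw": 0, "fingers": 0.7},
  ],
)

```text
time: 38.95
tool_pos: [0.4797, 0.417, 0.2197]
ee_rot: [[-0.996, 0.088, 0.007], [0.088, 0.996, 0.003], [-0.007, 0.004, -1.0]]
force: [0.3, -0.0, -0.8]
finger_gap: 0.08
grasp_force: 0.0
```

```bash
python3 - <<'E'
from h import *
st(); im,d,ci=snap('wrist','w17');W=cloud(d,ci)
print('hub',fit(W,(280,300),.035,.055,r=250),'spk',fit(W,(280,300),.143,.158,r=250))
im,d,ci=snap('top','t17');W=cloud(d,ci); print('hub top',fit(W,(170,220),.035,.055,r=50),'spk',fit(W,(178,170),.14,.16,r=15))
print('tray',fit(W,(370,255),.014,.04,r=25))
print(plan(372.3,-233,198,1.6))
E
```

```text
t 38.95 tcp [0.4797 0.417  0.2197] hdg 84.96 gap 0.08 gf 0.0 F [ 0.3 -0.  -0.8] j6 -0.9
hub (array([564.5, 408.7]), array([120.2,  55.5]), 85.04, 4639, 0.045) spk (array([643.4, 401.2]), array([98.9,  3.3]), 85.1, 568, 0.1464)
hub top (array([563.4, 408.6]), array([123.3,  56.7]), 84.0, 420, 0.0436) spk (array([690.7, 396.8]), array([101.4, 101.2]), 84.65, 886, 0.149)
tray (array([ 370.7, -233.1]), array([ 12.3, 110.4]), 2.15, 120, 0.0319)
(array([ 0.2378, -3.2759,  0.0901]), 'yaw', np.float64(1.8524))
```

The hub is at (564.5, 408.7), yaw -5°, with a gap of about 50 mm. Now I'll put the tray back.

Emit:
carry_out(
  motion=[
    {"translation": [0, -0.1, 0], "yaw": 0, "fingers": 0},
    {"translation": [0, -0.25, 0], "yaw": 0, "fingers": 0},
    {"translation": [0, -0.42, 0], "yaw": 0, "fingers": 0},
    {"translation": [0, -0.6, 0], "yaw": 0, "fingers": 0},
    {"translation": [0, -0.78, 0], "yaw": 0, "fingers": 0},
    {"translation": [0, -0.95, 0], "yaw": 0, "fingers": 0},
  ],
)

```text
time: 39.55
tool_pos: [0.4591, 0.2246, 0.2134]
ee_rot: [[-0.996, 0.087, -0.005], [0.087, 0.996, -0.002], [0.004, -0.003, -1.0]]
force: [1.1, 0.2, 1.1]
finger_gap: 0.0475
grasp_force: 0.0
```

Emit:
carry_out(
  motion=[
    {"translation": [0, -0.17, 0], "yaw": 0, "fingers": 0},
    {"translation": [0, -0.34, 0], "yaw": 0, "fingers": 0},
    {"translation": [0, -0.51, 0], "yaw": 0, "fingers": 0},
    {"translation": [0, -0.68, 0], "yaw": 0, "fingers": 0},
    {"translation": [0, -0.83, 0], "yaw": 0, "fingers": 0},
    {"translation": [0, -0.95, 0], "yaw": 0, "fingers": 0},
  ],
)

```text
time: 40.05
tool_pos: [0.4424, 0.0355, 0.2138]
ee_rot: [[-0.996, 0.089, -0.005], [0.089, 0.996, -0.0], [0.005, -0.001, -1.0]]
force: [0.6, 0.4, 0.6]
finger_gap: 0.0468
grasp_force: 0.0
```

Emit:
carry_out(
  motion=[
    {"translation": [0.01, -0.15, 0], "yaw": 0.15, "fingers": 0},
    {"translation": [0.02, -0.28, 0], "yaw": 0.3, "fingers": 0},
    {"translation": [0.04, -0.4, 0], "yaw": 0.45, "fingers": 0},
    {"translation": [0.06, -0.52, 0], "yaw": 0.6, "fingers": 0},
    {"translation": [0.08, -0.62, 0], "yaw": 0.75, "fingers": 0},
    {"translation": [0.1, -0.7, 0], "yaw": 0.9, "fingers": 0},
    {"translation": [0.1, -0.7, 0], "yaw": 1, "fingers": 0},
  ],
)

```text
time: 40.63
tool_pos: [0.41, -0.102, 0.2138]
ee_rot: [[-0.636, 0.772, -0.005], [0.772, 0.636, 0.0], [0.003, -0.003, -1.0]]
force: [0.9, 0.1, 0.7]
finger_gap: 0.047
grasp_force: 0.0
```

Emit:
carry_out(
  motion=[
    {"translation": [-0.08, -0.12, 0], "yaw": 0.15, "fingers": 0},
    {"translation": [-0.16, -0.24, 0], "yaw": 0.3, "fingers": 0},
    {"translation": [-0.24, -0.36, 0], "yaw": 0.45, "fingers": 0},
    {"translation": [-0.32, -0.48, 0], "yaw": 0.6, "fingers": 0},
    {"translation": [-0.38, -0.588, 0], "yaw": 0.75, "fingers": 0},
    {"translation": [-0.38, -0.588, 0], "yaw": 0.852, "fingers": 0},
    {"translation": [-0.38, -0.588, 0], "yaw": 0.852, "fingers": 0},
    {"translation": [-0.38, -0.588, 0], "yaw": 0.852, "fingers": 0},
  ],
)

```text
time: 41.3
tool_pos: [0.3698, -0.2332, 0.2144]
ee_rot: [[-0.03, 1.0, -0.003], [1.0, 0.03, 0.003], [0.003, -0.003, -1.0]]
force: [0.0, 0.2, 0.2]
finger_gap: 0.0468
grasp_force: 0.0
```

```bash
python3 - <<'E'
from h import *
st(); im,d,ci=snap('wrist','w18');W=cloud(d,ci)
r=fit(W,(280,250),.028,.04,r=200); print('rib',r,'tray',fit(W,(280,250),.014,.04,r=100))
print(plan(r[0][0],r[0][1],17,1.6))
E
```

```text
t 41.3 tcp [ 0.3698 -0.2332  0.2144] hdg 1.7 gap 0.0468 gf 0.0 F [0.  0.2 0.2] j6 -0.79
rib (array([ 373.5, -232.5]), array([ 11.2, 108.7]), 1.6, 992, 0.034) tray (array([ 372.8, -218.5]), array([146.5, 152.6]), 1.47, 1731, 0.0209)
(array([-6.000e-04,  1.890e-02,  9.888e-01]), 'yaw', np.float64(0.0032))
```

Emit:
carry_out(
  motion=[
    {"translation": [0, 0.019, 0.15], "yaw": 0, "fingers": 0},
    {"translation": [0, 0.019, 0.33], "yaw": 0, "fingers": 0},
    {"translation": [0, 0.019, 0.51], "yaw": 0, "fingers": 0},
    {"translation": [0, 0.019, 0.68], "yaw": 0, "fingers": 0},
    {"translation": [0, 0.019, 0.82], "yaw": 0, "fingers": -0.2},
    {"translation": [0, 0.019, 0.92], "yaw": 0, "fingers": -0.3},
    {"translation": [0, 0.019, 0.97], "yaw": 0, "fingers": -0.3},
    {"translation": [0, 0.019, 0.985], "yaw": 0, "fingers": -0.3},
    {"translation": [0, 0.019, 0.985], "yaw": 0, "fingers": -0.3},
    {"translation": [0, 0.019, 0.985], "yaw": 0, "fingers": -1},
    {"translation": [0, 0.019, 0.985], "yaw": 0, "fingers": -1},
    {"translation": [0, 0.019, 0.985], "yaw": 0, "fingers": -1},
    {"translation": [0, 0.019, 0.985], "yaw": 0, "fingers": -1},
    {"translation": [0, 0.019, 0.985], "yaw": 0, "fingers": -1},
    {"translation": [0, 0.019, 0.985], "yaw": 0, "fingers": -1},
    {"translation": [0, 0.019, 0.985], "yaw": 0, "fingers": -1},
  ],
)

```text
time: 42.68
tool_pos: [0.3754, -0.2346, 0.0207]
ee_rot: [[-0.028, 1.0, 0.001], [1.0, 0.028, -0.001], [-0.001, 0.001, -1.0]]
force: [-1.5, 0.9, 6.5]
finger_gap: 0.0117
grasp_force: 30.0
```

Emit:
carry_out(
  motion=[
    {"translation": [0, 0, -0.03], "yaw": 0, "fingers": -1},
    {"translation": [0, 0, -0.09], "yaw": 0, "fingers": -1},
    {"translation": [0, 0, -0.2], "yaw": 0, "fingers": -1},
    {"translation": [0, 0, -0.33], "yaw": 0, "fingers": -1},
    {"translation": [0, 0, -0.46], "yaw": 0, "fingers": -1},
    {"translation": [0, 0, -0.6], "yaw": 0, "fingers": -1},
    {"translation": [0, 0, -0.74], "yaw": 0, "fingers": -1},
    {"translation": [0, 0, -0.85], "yaw": 0, "fingers": -1},
    {"translation": [0, 0, -0.85], "yaw": 0, "fingers": -1},
    {"translation": [0, 0, -0.85], "yaw": 0, "fingers": -1},
  ],
)

```text
time: 43.52
tool_pos: [0.3753, -0.2343, 0.1905]
ee_rot: [[-0.028, 1.0, 0.002], [1.0, 0.028, -0.002], [-0.002, 0.002, -1.0]]
force: [0.0, 0.9, -1.1]
finger_gap: 0.0116
grasp_force: 30.0
```

Emit:
carry_out(
  motion=[
    {"translation": [-0.03, 0.07, 0], "yaw": 0, "fingers": -1},
    {"translation": [-0.08, 0.18, 0], "yaw": 0, "fingers": -1},
    {"translation": [-0.14, 0.32, 0], "yaw": 0, "fingers": -1},
    {"translation": [-0.2, 0.46, 0], "yaw": 0, "fingers": -1},
    {"translation": [-0.26, 0.6, 0], "yaw": 0, "fingers": -1},
    {"translation": [-0.32, 0.74, 0], "yaw": 0, "fingers": -1},
    {"translation": [-0.37, 0.83, 0], "yaw": 0, "fingers": -1},
    {"translation": [-0.385, 0.855, 0], "yaw": 0, "fingers": -1},
    {"translation": [-0.385, 0.855, 0], "yaw": 0, "fingers": -1},
    {"translation": [-0.385, 0.855, 0], "yaw": 0, "fingers": -1},
  ],
)

```text
time: 44.35
tool_pos: [0.5462, -0.3049, 0.1871]
ee_rot: [[-0.028, 1.0, -0.004], [1.0, 0.028, 0.003], [0.003, -0.004, -1.0]]
force: [-0.2, -0.2, -1.7]
finger_gap: 0.0119
grasp_force: 30.0
```

```bash
python3 - <<'E'
from h import *
st(); im,d,ci=snap('wrist','w19');W=cloud(d,ci)
print('tray',fit(W,(280,150),.14,.22,r=200)); print(plan(545.2,-305.8,71,1.65))
m=(W[...,2]>.076)&(W[...,2]<.085); P=W[m]; print('rim x',np.percentile(P[:,0],[1,99]),'y',np.percentile(P[:,1],[1,99]),len(P))
E
```

```text
t 44.35 tcp [ 0.5462 -0.3049  0.1871] hdg 1.62 gap 0.0119 gf 30.0 F [-0.2 -0.2 -1.7] j6 -0.68
tray (array([ 546., -284.]), array([147. , 142.7]), 1.6, 50357, 0.1724)
(array([-0.0057, -0.0031,  0.5839]), 'yaw', np.float64(-0.0007))
rim x [0.54143803 0.80477385] y [-0.49795879 -0.17464283] 1994
```

Emit:
carry_out(
  motion=[
    {"translation": [-0.01, -0.004, 0.04], "yaw": 0, "fingers": -1},
    {"translation": [-0.01, -0.004, 0.12], "yaw": 0, "fingers": -1},
    {"translation": [-0.01, -0.004, 0.21], "yaw": 0, "fingers": -1},
    {"translation": [-0.01, -0.004, 0.3], "yaw": 0, "fingers": -1},
    {"translation": [-0.01, -0.004, 0.36], "yaw": 0, "fingers": -1},
    {"translation": [-0.01, -0.004, 0.4], "yaw": 0, "fingers": -1},
    {"translation": [-0.01, -0.004, 0.43], "yaw": 0, "fingers": -1},
    {"translation": [-0.01, -0.004, 0.46], "yaw": 0, "fingers": -1},
    {"translation": [-0.01, -0.004, 0.49], "yaw": 0, "fingers": -1},
    {"translation": [-0.01, -0.004, 0.52], "yaw": 0, "fingers": -1},
    {"translation": [-0.01, -0.004, 0.54], "yaw": 0, "fingers": -1},
    {"translation": [-0.01, -0.004, 0.55], "yaw": 0, "fingers": -1},
    {"translation": [-0.01, -0.004, 0.55], "yaw": 0, "fingers": -1},
  ],
)

```text
time: 45.48
tool_pos: [0.5469, -0.3078, 0.079]
ee_rot: [[-0.028, 1.0, -0.001], [1.0, 0.028, 0.0], [0.0, -0.001, -1.0]]
force: [-0.8, -0.2, -1.0]
finger_gap: 0.0117
grasp_force: 30.0
```

```bash
python3 - <<'E'
from h import *
st(); im,d,ci=snap('wrist','w20');W=cloud(d,ci)
m=(W[...,2]>.05)&(W[...,2]<.068); P=W[m]; print('floor z',np.median(P[:,2]),len(P)); print('rim',fit(W,(280,150),.0785,.085,r=200))
print('table',np.nanmedian(W[20:60,300:400,2]))
E
```

```text
t 45.48 tcp [ 0.5469 -0.3078  0.079 ] hdg 1.63 gap 0.0117 gf 30.0 F [-0.8 -0.2 -1. ] j6 -0.68
floor z 0.06373103274006107 40507
rim (array([ 544.8, -275.7]), array([165.2, 140.2]), 1.76, 8643, 0.0811)
table 0.0012077127066863753
```

View pics/w20.png

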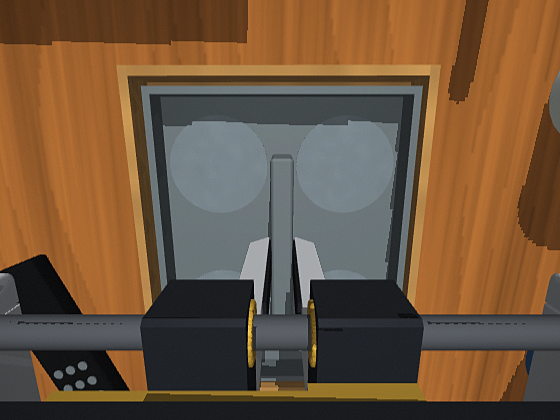

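The tray sits evenly inside the rim (tray edges at 142–423, carton rim at 118–440) and is 3.5 mm above its ledges. I'll lower it, release, and go to the lid.

Emit:
carry_out(
  motion=[
    {"translation": [0.003, -0.006, 0.008], "yaw": 0, "fingers": -1},
    {"translation": [0.003, -0.006, 0.016], "yaw": 0, "fingers": -1},
    {"translation": [0.003, -0.006, 0.02], "yaw": 0, "fingers": -1},
    {"translation": [0.003, -0.006, 0.02], "yaw": 0, "fingers": -1},
    {"translation": [0.003, -0.006, 0.02], "yaw": 0, "fingers": -0.3},
    {"translation": [0.003, -0.006, 0.02], "yaw": 0, "fingers": -0.3},
    {"translation": [0.003, -0.006, 0.02], "yaw": 0, "fingers": -0.3},
    {"translation": [0.003, -0.006, 0.02], "yaw": 0, "fingers": -0.3},
    {"translation": [0.003, -0.006, -0.08], "yaw": 0, "fingers": -0.3},
    {"translation": [0.003, -0.006, -0.24], "yaw": 0, "fingers": -0.3},
    {"translation": [0.003, -0.006, -0.42], "yaw": 0, "fingers": 0},
    {"translation": [0.003, -0.006, -0.6], "yaw": 0, "fingers": 0},
    {"translation": [0.003, -0.006, -0.78], "yaw": 0, "fingers": 0},
    {"translation": [0.003, -0.006, -0.9], "yaw": 0, "fingers": 0},
    {"translation": [0.003, -0.006, -0.9], "yaw": 0, "fingers": 0},
    {"translation": [0.003, -0.006, -0.9], "yaw": 0, "fingers": 0},
  ],
)

```text
time: 46.87
tool_pos: [0.5469, -0.3081, 0.2618]
ee_rot: [[-0.028, 1.0, 0.004], [1.0, 0.028, -0.003], [-0.003, 0.004, -1.0]]
force: [0.1, 0.2, -0.3]
finger_gap: 0.0472
grasp_force: 0.0
```

```bash
python3 - <<'E'
from h import *
st(); im,d,ci=snap('wrist','w21');W=cloud(d,ci)
m=(W[...,2]>.05)&(W[...,2]<.068); P=W[m]; print('floor z',np.median(P[:,2]),len(P)); print('rim',fit(W,(280,150),.0785,.085,r=200))
print('rib',fit(W,(280,250),.084,.1,r=200)); print('traywalls',fit(W,(280,250),.068,.0775,r=200))
E
```

```text
t 46.87 tcp [ 0.5469 -0.3081  0.2618] hdg 1.63 gap 0.0472 gf 0.0 F [ 0.1  0.2 -0.3] j6 -0.68
floor z 0.06040279428105179 19814
rim (array([ 545.3, -293.5]), array([164.7, 175.4]), 1.72, 2255, 0.0811)
rib (array([ 546. , -305.8]), array([ 11.5, 110.1]), 1.71, 1076, 0.0889)
traywalls (array([ 545.9, -292.7]), array([146.3, 154.3]), 1.6, 1774, 0.0759)
```

Emit:
carry_out(
  motion=[
    {"translation": [0.1, -0.03, 0], "yaw": 0, "fingers": 0},
    {"translation": [0.25, -0.09, 0], "yaw": 0, "fingers": 0},
    {"translation": [0.42, -0.15, 0], "yaw": 0, "fingers": 0},
    {"translation": [0.59, -0.21, 0], "yaw": 0, "fingers": 0},
    {"translation": [0.757, -0.277, 0], "yaw": 0, "fingers": 0},
  ],
)

```text
time: 47.33
tool_pos: [0.484, -0.1555, 0.256]
ee_rot: [[-0.028, 1.0, -0.005], [1.0, 0.028, 0.003], [0.003, -0.005, -1.0]]
force: [0.2, -0.1, -0.3]
finger_gap: 0.0473
grasp_force: 0.0
```

Emit:
carry_out(
  motion=[
    {"translation": [0.17, -0.06, 0], "yaw": 0, "fingers": 0},
    {"translation": [0.34, -0.12, 0], "yaw": 0, "fingers": 0},
    {"translation": [0.5, -0.18, 0], "yaw": 0, "fingers": 0},
    {"translation": [0.65, -0.24, 0], "yaw": 0, "fingers": 0},
    {"translation": [0.757, -0.277, 0], "yaw": 0, "fingers": 0},
    {"translation": [0.757, -0.277, 0], "yaw": 0, "fingers": 0},
    {"translation": [0.757, -0.277, 0], "yaw": 0, "fingers": 0},
    {"translation": [0.757, -0.277, 0], "yaw": 0, "fingers": 0},
  ],
)

```text
time: 48.0
tool_pos: [0.4261, -0.0082, 0.258]
ee_rot: [[-0.028, 1.0, -0.002], [1.0, 0.028, -0.0], [0.0, -0.002, -1.0]]
force: [-0.6, 0.1, -0.4]
finger_gap: 0.0473
grasp_force: 0.0
```

```bash
python3 - <<'E'
from h import *
st(); im,d,ci=snap('wrist','w22');W=cloud(d,ci)
h=fit(W,(280,250),.085,.115,r=200); print('handle',h,'lid',fit(W,(280,250),.06,.08,r=200))
print(plan(h[0][0],h[0][1],77,h[2]))
E
```

```text
t 48.0 tcp [ 0.4261 -0.0082  0.258 ] hdg 1.62 gap 0.0473 gf 0.0 F [-0.6  0.1 -0.4] j6 -0.25
handle (array([428.1,  -6.3]), array([12. , 99.9]), 1.73, 1127, 0.1029) lid (array([428. ,  -6.3]), array([182.5, 218.2]), 1.84, 26449, 0.0692)
(array([0.0112, 0.0105, 0.9067]), 'yaw', np.float64(-0.0035))
```

The tray is seated: floor at z = 0.059, centre (546, -305.8). Gripping the lid.

Emit:
carry_out(
  motion=[
    {"translation": [0.01, 0.01, 0.15], "yaw": -0.003, "fingers": 0},
    {"translation": [0.01, 0.01, 0.33], "yaw": -0.003, "fingers": 0},
    {"translation": [0.01, 0.01, 0.5], "yaw": -0.003, "fingers": 0},
    {"translation": [0.01, 0.01, 0.65], "yaw": -0.003, "fingers": 0},
    {"translation": [0.01, 0.01, 0.78], "yaw": -0.003, "fingers": -0.3},
    {"translation": [0.01, 0.01, 0.86], "yaw": -0.003, "fingers": -0.3},
    {"translation": [0.01, 0.01, 0.9], "yaw": -0.003, "fingers": -0.3},
    {"translation": [0.01, 0.01, 0.905], "yaw": -0.003, "fingers": -0.3},
    {"translation": [0.01, 0.01, 0.905], "yaw": -0.003, "fingers": -0.3},
    {"translation": [0.01, 0.01, 0.905], "yaw": -0.003, "fingers": -1},
    {"translation": [0.01, 0.01, 0.905], "yaw": -0.003, "fingers": -1},
    {"translation": [0.01, 0.01, 0.905], "yaw": -0.003, "fingers": -1},
    {"translation": [0.01, 0.01, 0.905], "yaw": -0.003, "fingers": -1},
    {"translation": [0.01, 0.01, 0.905], "yaw": -0.003, "fingers": -1},
    {"translation": [0.01, 0.01, 0.905], "yaw": -0.003, "fingers": -1},
    {"translation": [0.01, 0.01, 0.905], "yaw": -0.003, "fingers": -1},
  ],
)

```text
time: 49.38
tool_pos: [0.4291, -0.006, 0.0795]
ee_rot: [[-0.031, 1.0, 0.001], [1.0, 0.031, -0.001], [-0.001, 0.001, -1.0]]
force: [-2.3, -1.0, 5.3]
finger_gap: 0.0117
grasp_force: 30.0
```

Emit:
carry_out(
  motion=[
    {"translation": [0, 0, -0.03], "yaw": 0, "fingers": -1},
    {"translation": [0, 0, -0.09], "yaw": 0, "fingers": -1},
    {"translation": [0, 0, -0.2], "yaw": 0, "fingers": -1},
    {"translation": [0, 0, -0.33], "yaw": 0, "fingers": -1},
    {"translation": [0, 0, -0.46], "yaw": 0, "fingers": -1},
    {"translation": [0, 0, -0.6], "yaw": 0, "fingers": -1},
    {"translation": [0, 0, -0.74], "yaw": 0, "fingers": -1},
    {"translation": [0, 0, -0.85], "yaw": 0, "fingers": -1},
    {"translation": [0, 0, -0.85], "yaw": 0, "fingers": -1},
    {"translation": [0, 0, -0.85], "yaw": 0, "fingers": -1},
  ],
)

```text
time: 50.22
tool_pos: [0.4291, -0.0058, 0.2491]
ee_rot: [[-0.031, 1.0, 0.003], [1.0, 0.031, -0.0], [-0.0, 0.003, -1.0]]
force: [-0.8, 0.1, -2.3]
finger_gap: 0.0121
grasp_force: 30.0
```

```bash
python3 - <<'E'
from h import *
st(); im,d,ci=snap('wrist','w23');W=cloud(d,ci)
print('lid',fit(W,(280,150),.19,.27,r=200),plan(545.4,-305.8,240,1.65))
E
```

```text
t 50.22 tcp [ 0.4291 -0.0058  0.2491] hdg 1.77 gap 0.0121 gf 30.0 F [-0.8  0.1 -2.3] j6 -0.25
lid (array([428.6,  25.2]), array([183. , 155.4]), 1.75, 66558, 0.2389) (array([-1.5185,  0.5413,  0.0355]), 'yaw', np.float64(0.0026))
```

Emit:
carry_out(
  motion=[
    {"translation": [-0.05, 0.02, 0], "yaw": 0, "fingers": -1},
    {"translation": [-0.13, 0.05, 0], "yaw": 0, "fingers": -1},
    {"translation": [-0.25, 0.09, 0], "yaw": 0, "fingers": -1},
    {"translation": [-0.38, 0.135, 0], "yaw": 0, "fingers": -1},
    {"translation": [-0.51, 0.18, 0], "yaw": 0, "fingers": -1},
    {"translation": [-0.64, 0.23, 0], "yaw": 0, "fingers": -1},
    {"translation": [-0.76, 0.27, 0], "yaw": 0, "fingers": -1},
  ],
)

```text
time: 50.85
tool_pos: [0.4864, -0.1578, 0.2456]
ee_rot: [[-0.03, 1.0, -0.004], [1.0, 0.03, 0.002], [0.002, -0.004, -1.0]]
force: [0.4, 0.7, -1.2]
finger_gap: 0.012
grasp_force: 30.0
```

Emit:
carry_out(
  motion=[
    {"translation": [-0.13, 0.05, 0], "yaw": 0, "fingers": -1},
    {"translation": [-0.26, 0.1, 0], "yaw": 0, "fingers": -1},
    {"translation": [-0.39, 0.14, 0], "yaw": 0, "fingers": -1},
    {"translation": [-0.52, 0.18, 0], "yaw": 0, "fingers": -1},
    {"translation": [-0.64, 0.23, 0], "yaw": 0, "fingers": -1},
    {"translation": [-0.73, 0.26, 0], "yaw": 0, "fingers": -1},
    {"translation": [-0.76, 0.271, 0], "yaw": 0.003, "fingers": -1},
    {"translation": [-0.76, 0.271, 0.08], "yaw": 0.003, "fingers": -1},
    {"translation": [-0.76, 0.271, 0.18], "yaw": 0.003, "fingers": -1},
    {"translation": [-0.76, 0.271, 0.28], "yaw": 0.003, "fingers": -1},
    {"translation": [-0.76, 0.271, 0.34], "yaw": 0.003, "fingers": -1},
    {"translation": [-0.76, 0.271, 0.34], "yaw": 0.003, "fingers": -1},
    {"translation": [-0.76, 0.271, 0.34], "yaw": 0.003, "fingers": -1},
    {"translation": [-0.76, 0.271, 0.34], "yaw": 0.003, "fingers": -1},
  ],
)

```text
time: 52.02
tool_pos: [0.5465, -0.3065, 0.1813]
ee_rot: [[-0.029, 1.0, 0.001], [1.0, 0.029, -0.001], [-0.001, 0.001, -1.0]]
force: [0.3, -0.3, -1.4]
finger_gap: 0.0115
grasp_force: 30.0
```

```bash
python3 - <<'E'
from h import *
st(); im,d,ci=snap('wrist','w24');W=cloud(d,ci)
r=fit(W,(280,150),.14,.2,r=200); print('lid',r,'+y edge',r[0][1]+r[1][1]/2, 'target',-305.8+109);print(plan(545.4,-305.8,145.5,1.7))
E
```

```text
t 52.02 tcp [ 0.5465 -0.3065  0.1813] hdg 1.64 gap 0.0115 gf 30.0 F [ 0.3 -0.3 -1.4] j6 -0.68
lid (array([ 545.9, -276. ]), array([183.4, 156.4]), 1.54, 66452, 0.171) +y edge -197.8 target -196.8
(array([ 0.0055, -0.0073,  0.1822]), 'yaw', np.float64(-0.0014))
```

Emit:
carry_out(
  motion=[
    {"translation": [0.003, -0.004, 0.02], "yaw": 0, "fingers": -1},
    {"translation": [0.003, -0.004, 0.04], "yaw": 0, "fingers": -1},
    {"translation": [0.003, -0.004, 0.06], "yaw": 0, "fingers": -1},
    {"translation": [0.003, -0.004, 0.08], "yaw": 0, "fingers": -1},
    {"translation": [0.003, -0.004, 0.1], "yaw": 0, "fingers": -1},
    {"translation": [0.003, -0.004, 0.12], "yaw": 0, "fingers": -1},
    {"translation": [0.003, -0.004, 0.135], "yaw": 0, "fingers": -1},
    {"translation": [0.003, -0.004, 0.15], "yaw": 0, "fingers": -1},
    {"translation": [0.003, -0.004, 0.16], "yaw": 0, "fingers": -1},
    {"translation": [0.003, -0.004, 0.168], "yaw": 0, "fingers": -1},
    {"translation": [0.003, -0.004, 0.168], "yaw": 0, "fingers": -1},
    {"translation": [0.003, -0.004, 0.168], "yaw": 0, "fingers": -1},
  ],
)

```text
time: 53.07
tool_pos: [0.5452, -0.3058, 0.1469]
ee_rot: [[-0.028, 1.0, 0.0], [1.0, 0.028, -0.0], [-0.0, 0.0, -1.0]]
force: [0.6, -0.4, -2.4]
finger_gap: 0.0118
grasp_force: 30.0
```

```bash
python3 - <<'E'
from h import *
st(); im,d,ci=snap('wrist','w25');W=cloud(d,ci)
r=fit(W,(280,150),.11,.15,r=200); print('lid',r,'+y edge',r[0][1]+r[1][1]/2,'tab',np.nanmedian(W[5:30,300:400,2]))
E
```

```text
t 53.07 tcp [ 0.5452 -0.3058  0.1469] hdg 1.62 gap 0.0118 gf 30.0 F [ 0.6 -0.4 -2.4] j6 -0.68
lid (array([ 544.8, -274.8]), array([183.2, 155.5]), 1.58, 65981, 0.1366) +y edge -197.05 tab 0.001159423192822896
```

Lid top is at 0.1354 against 0.134 when seated, so it is 1.4 mm from seating with free force. Lower, release and retreat.

Emit:
carry_out(
  motion=[
    {"translation": [0, 0, 0.004], "yaw": 0, "fingers": -1},
    {"translation": [0, 0, 0.008], "yaw": 0, "fingers": -1},
    {"translation": [0, 0, 0.008], "yaw": 0, "fingers": -1},
    {"translation": [0, 0, 0.008], "yaw": 0, "fingers": -0.3},
    {"translation": [0, 0, 0.008], "yaw": 0, "fingers": -0.3},
    {"translation": [0, 0, 0.008], "yaw": 0, "fingers": -0.3},
    {"translation": [0, 0, 0.008], "yaw": 0, "fingers": -0.3},
    {"translation": [0, 0, -0.08], "yaw": 0, "fingers": -0.3},
    {"translation": [0, 0, -0.22], "yaw": 0, "fingers": -0.3},
    {"translation": [0, 0, -0.4], "yaw": 0, "fingers": 0},
    {"translation": [0, 0, -0.6], "yaw": 0, "fingers": 0},
    {"translation": [0, 0, -0.8], "yaw": 0, "fingers": 0},
    {"translation": [0, 0, -0.9], "yaw": 0, "fingers": 0},
    {"translation": [0, 0, -0.9], "yaw": 0, "fingers": 0},
    {"translation": [0, 0, -0.9], "yaw": 0, "fingers": 0},
  ],
)

```text
time: 54.37
tool_pos: [0.5458, -0.3062, 0.3287]
ee_rot: [[-0.028, 1.0, 0.003], [1.0, 0.028, -0.002], [-0.003, 0.003, -1.0]]
force: [1.0, 0.1, -0.3]
finger_gap: 0.047
grasp_force: 0.0
```

```bash
python3 - <<'E'
from h import *
st(); im,d,ci=snap('wrist','w26');W=cloud(d,ci)
print('lid',fit(W,(280,250),.12,.15,r=200),'tab',np.nanmedian(W[5:30,300:400,2]))
im,d,ci=snap('top','t26');W=cloud(d,ci)
print('hub',fit(W,(170,220),.035,.055,r=50))
for p in ((300,205),(258,200),(279,200)): print(fit(W,p,.045,.06,r=12))
i2,d,ci=snap('scene','s26');W=cloud(d,ci)
for p in ((260,215),(322,215)): print(fit(W,p,.045,.055,r=14))
for nm,p,z0,z1 in [('mug',(212,278),.05,.1),('jar',(100,235),.05,.11),('remote',(133,184),.009,.024),('phone',(410,147),.005,.015)]: print(nm,fit(W,p,z0,z1,r=12))
cv2.imwrite('pics/s26c.png',i2[:,:,::-1])
E
```

```text
t 54.37 tcp [ 0.5458 -0.3062  0.3287] hdg 1.62 gap 0.047 gf 0.0 F [ 1.   0.1 -0.3] j6 -0.68
lid (array([ 545.7, -306.2]), array([182.5, 217.3]), 1.58, 25764, 0.1352) tab 0.0011410951833639147
hub (array([562.5, 407.5]), array([122. ,  57.2]), 85.39, 531, 0.0436)
(array([601.1, -17.2]), array([53.2, 52.8]), 37.12, 188, 0.051)
(array([620.7, 162.6]), array([54.8, 53.8]), 63.61, 185, 0.0512)
None
(array([604.4, -20.3]), array([52.7, 51.1]), 89.4, 155, 0.0511)
(array([623.3, 158.6]), array([49.5, 56.7]), 61.52, 208, 0.0503)
mug (array([ 791.9, -198. ]), array([101.7,  75.9]), 43.16, 462, 0.0765)
jar (array([ 567.6, -513.9]), array([61.1, 61.3]), 84.65, 535, 0.0973)
remote (array([ 362.8, -429.6]), array([ 49. , 164.4]), 24.27, 437, 0.0183)
phone (array([393.6, 565.1]), array([151.4,  81.4]), 89.25, 546, 0.0082)
```

View pics/s26.png

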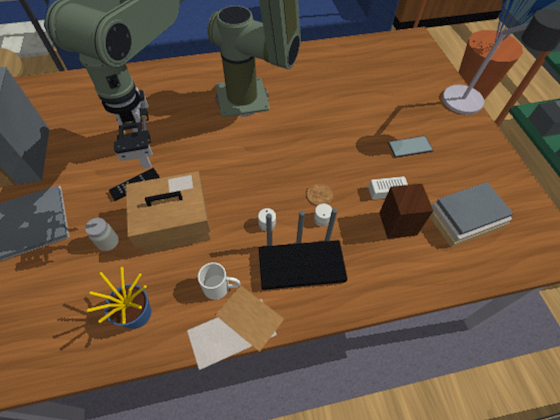

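The final view shows the lid seated at (545.7, -306.2), top at 0.134. Both satellites stand in front of their antennas at (267,219) and (324,214), and the hub is at the speaker at (388,187). Mug, jar, remote and phone are unmoved, and the gripper is clear. Handing in.

```bash
python3 -c "
from rig import job
print(job.hand_in())"
```

```text
the job is handed in; nothing more can be done
None
```

I handed the job in at about 54 s of the 210 s: the kit was unpacked in the order asked, both satellites (only two were present) and the hub measured within a few millimetres of their places, the tray and lid are back on the carton, the mug, remote, phone and jar had not moved, and the hand-in returned no verdict.

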